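# Set the stops of the packing rods to the bed depth of the sample cell

### The job

Set the sliding stop rings of the packing rods to the bed depth of the sample cell. Stand the open barrel on the carrier with the taller spigot, carry the two together by the carrier's tab and set them down in the four-cornered nest; then gently lower every rod from the rack into the barrel until its foot bottoms on the spigot, so that the rim pushes the ring up the rod, hold it down there for a second, and put it back upright in the rack with the ring left where the rim put it. Leave the glass vial and the glass dish alone.

Things in the scene. Friction and masses are not known exactly. Their poses are not given: they have to be found in the camera images.
- barrel: plain aluminium barrel, open at both ends: outside diameter 44, bore 28, 60 mm long, 150 g, standing on the worktop. Origin: centre of its lower end; z along the bore to the upper rim
- barrel_rim (a point): centre of the barrel's upper rim, 60 mm above its origin
- carrier_tall: loose steel carrier, 220 g: foot plate 92 x 56 x 12 mm (x -30 to +62, y +-28); round spigot, diameter 25, 20 mm high, that closes the bore from below: with the barrel resting on the foot plate the bore is blind, 40 mm deep (the bed depth). Upright lifting tab at the +x end: 10 mm thick in y, x 36 to 60, up to z = 58. Origin: on the spigot's axis at the underside; x towards the tab, z up
- carrier_tall_top (a point): centre of the top face of carrier_tall's spigot, 32 mm above the underside
- carrier_low: the other carrier, the same but for its spigot, which is only 8 mm high (its top 20 mm above the underside): not to be used. Same origin and axes
- nest: fixed steel nest on the worktop: base plate 130 x 96 x 8 mm with four corner locators standing 12 mm above it, which hold a carrier's foot plate with 2 to 3 mm play on each side; open between the corners. Origin: on the worktop, under the place for the spigot's axis; x points to the end where the carrier's tab goes
- nest_seat (a point): top of the nest's base plate at the place for the carrier's origin, 8 mm above the worktop; axes as the nest's
- rack: fixed white plastic rack block, 56 (x) x 250 (y) x 32 mm, with a row of four round pockets along its y, 60 mm apart, diameter 28, 14 mm deep (floors 18 mm above the worktop). Origin: centre of the underside
- rack_hole0 (a point): centre of the mouth of rack pocket 0 (y = -90 mm on the rack), 32 mm above the worktop
- rack_hole1 (a point): centre of the mouth of rack pocket 1 (y = -30 mm on the rack), 32 mm above the worktop
- rack_hole2 (a point): centre of the mouth of rack pocket 2 (y = 30 mm on the rack), 32 mm above the worktop
- rack_hole3 (a point): centre of the mouth of rack pocket 3 (y = 90 mm on the rack), 32 mm above the worktop
- rod1: steel packing rod, 120 mm long, 160 g, standing in a rack pocket: foot diameter 22, 12 high; stem diameter 12; grip head diameter 22 from 92 to 120 mm. Origin: centre of the foot's end face; z along the rod to the head. Absent in some starts
- rod2: steel packing rod, 120 mm long, 160 g, standing in a rack pocket: foot diameter 22, 12 high; stem diameter 12; grip head diameter 22 from 92 to 120 mm. Origin: centre of the foot's end face; z along the rod to the head. Absent in some starts
- rod3: steel packing rod, 120 mm long, 160 g, standing in a rack pocket: foot diameter 22, 12 high; stem diameter 12; grip head diameter 22 from 92 to 120 mm. Origin: centre of the foot's end face; z along the rod to the head. Absent in some starts
- rod4: steel packing rod, 120 mm long, 160 g, standing in a rack pocket: foot diameter 22, 12 high; stem diameter 12; grip head diameter 22 from 92 to 120 mm. Origin: centre of the foot's end face; z along the rod to the head. Absent in some starts
- stop1 (a joint): stop ring on rod1, diameter 40, 12 thick: distance in m from the foot's end face up to the ring's underside (0.013 to 0.070). It sits by friction: about 4 N along the rod slides it and it stays where it is left. It starts lower than the bed depth; fully bottomed on the taller spigot leaves it at 0.040
- stop2 (a joint): stop ring on rod2, diameter 40, 12 thick: distance in m from the foot's end face up to the ring's underside (0.013 to 0.070). It sits by friction: about 4 N along the rod slides it and it stays where it is left. It starts lower than the bed depth; fully bottomed on the taller spigot leaves it at 0.040
- stop3 (a joint): stop ring on rod3, diameter 40, 12 thick: distance in m from the foot's end face up to the ring's underside (0.013 to 0.070). It sits by friction: about 4 N along the rod slides it and it stays where it is left. It starts lower than the bed depth; fully bottomed on the taller spigot leaves it at 0.040
- stop4 (a joint): stop ring on rod4, diameter 40, 12 thick: distance in m from the foot's end face up to the ring's underside (0.013 to 0.070). It sits by friction: about 4 N along the rod slides it and it stays where it is left. It starts lower than the bed depth; fully bottomed on the taller spigot leaves it at 0.040
- vial_b: bystander: glass vial with red cap, 35 x 35 x 80 mm, standing; origin at the centre of its base
- petri_dish: bystander: glass dish, 65 mm across, 12 high; origin at the centre of its base
Not all that is in view belongs to the job. Leave any blue or yellow look-alike of the barrel alone. Leave any blue look-alike of the rod2 alone.

How it is judged:
On the way, in this order (a step that is already met when the one before it is completed fails the run):
1. the barrel stands on the taller spigot's carrier, away from the nest (horizontal distance between barrel and carrier_tall below 0.005 m and z of barrel in the frame of carrier_tall below 0.0145 m and angle between the z axis of barrel and the z axis of carrier_tall, either way round below 0.08 rad and horizontal distance between carrier_tall and nest_seat above 0.06 m), for 0.2 s.
2. carrier and barrel together rest in the nest (horizontal distance between barrel and carrier_tall below 0.005 m and z of barrel in the frame of carrier_tall below 0.0145 m and angle between the z axis of barrel and the z axis of carrier_tall, either way round below 0.08 rad and horizontal distance between carrier_tall and nest_seat below 0.006 m and z of carrier_tall in the frame of nest_seat between -0.004 and 0.003 m and angle between the z axis of carrier_tall and the z axis of nest_seat, either way round below 0.06 rad), for 0.3 s.
3. a rod is bottomed on the spigot, its ring set, and held there (all of step 2 and ((horizontal distance between rod1 and carrier_tall_top below 0.006 m and z of rod1 in the frame of carrier_tall_top below 0.002 m and value of joint stop1 between 0.0385 and 0.0415 m) or (horizontal distance between rod2 and carrier_tall_top below 0.006 m and z of rod2 in the frame of carrier_tall_top below 0.002 m and value of joint stop2 between 0.0385 and 0.0415 m) or (horizontal distance between rod3 and carrier_tall_top below 0.006 m and z of rod3 in the frame of carrier_tall_top below 0.002 m and value of joint stop3 between 0.0385 and 0.0415 m) or (horizontal distance between rod4 and carrier_tall_top below 0.006 m and z of rod4 in the frame of carrier_tall_top below 0.002 m and value of joint stop4 between 0.0385 and 0.0415 m))), for 0.6 s.
4. a second rod is bottomed and held, the ring of another already set (all of step 3 and (value of joint stop2 between 0.0385 and 0.0415 m or value of joint stop3 between 0.0385 and 0.0415 m or value of joint stop4 between 0.0385 and 0.0415 m) and (value of joint stop1 between 0.0385 and 0.0415 m or value of joint stop3 between 0.0385 and 0.0415 m or value of joint stop4 between 0.0385 and 0.0415 m) and (value of joint stop1 between 0.0385 and 0.0415 m or value of joint stop2 between 0.0385 and 0.0415 m or value of joint stop4 between 0.0385 and 0.0415 m) and (value of joint stop1 between 0.0385 and 0.0415 m or value of joint stop2 between 0.0385 and 0.0415 m or value of joint stop3 between 0.0385 and 0.0415 m)), for 0.6 s.
5. a third rod is bottomed and held, the rings of two others already set (all of step 3 and (value of joint stop3 between 0.0385 and 0.0415 m or value of joint stop4 between 0.0385 and 0.0415 m) and (value of joint stop2 between 0.0385 and 0.0415 m or value of joint stop4 between 0.0385 and 0.0415 m) and (value of joint stop2 between 0.0385 and 0.0415 m or value of joint stop3 between 0.0385 and 0.0415 m) and (value of joint stop1 between 0.0385 and 0.0415 m or value of joint stop4 between 0.0385 and 0.0415 m) and (value of joint stop1 between 0.0385 and 0.0415 m or value of joint stop3 between 0.0385 and 0.0415 m) and (value of joint stop1 between 0.0385 and 0.0415 m or value of joint stop2 between 0.0385 and 0.0415 m)), for 0.6 s.
At the end, for the whole second after the job is handed in: barrel upright on the taller spigot's carrier (within 5 mm, resting on its foot plate), that carrier flat in the nest (within 6 mm); every rod present stands upright (within 0.12 rad) in a rack pocket, at rest, its ring 40 mm from the foot's end, within 1.5 mm (all of step 2 and value of joint stop1 between 0.0385 and 0.0415 m and (horizontal distance between rod1 and rack_hole0 below 0.008 m or horizontal distance between rod1 and rack_hole1 below 0.008 m or horizontal distance between rod1 and rack_hole2 below 0.008 m or horizontal distance between rod1 and rack_hole3 below 0.008 m) and height (world z) of each of rod1, rod2, rod3, rod4 below 0.022 m and angle between each of rod1, rod2, rod3, rod4's own z axis and vertical below 0.12 rad and linear speed of each of rod1, rod2, rod3, rod4 below 0.02 m/s and value of joint stop2 between 0.0385 and 0.0415 m and (horizontal distance between rod2 and rack_hole0 below 0.008 m or horizontal distance between rod2 and rack_hole1 below 0.008 m or horizontal distance between rod2 and rack_hole2 below 0.008 m or horizontal distance between rod2 and rack_hole3 below 0.008 m) and value of joint stop3 between 0.0385 and 0.0415 m and (horizontal distance between rod3 and rack_hole0 below 0.008 m or horizontal distance between rod3 and rack_hole1 below 0.008 m or horizontal distance between rod3 and rack_hole2 below 0.008 m or horizontal distance between rod3 and rack_hole3 below 0.008 m) and value of joint stop4 between 0.0385 and 0.0415 m and (horizontal distance between rod4 and rack_hole0 below 0.008 m or horizontal distance between rod4 and rack_hole1 below 0.008 m or horizontal distance between rod4 and rack_hole2 below 0.008 m or horizontal distance between rod4 and rack_hole3 below 0.008 m)); the robot touches nothing.
It fails at once if the vial is knocked over or pushed away (angle between vial_b's own z axis and vertical above 0.4 rad or distance of vial_b from where it was at the start of the episode above 0.05 m).
It fails at once if the glass dish is pushed away (distance of petri_dish from where it was at the start of the episode above 0.05 m).
It fails at once if a rod is driven hard against the spigot (over 80 N) (contact force between any of rod1, rod2, rod3, rod4 and carrier_tall above 80 N).
Of rod1, rod2, rod3, rod4 only 3 to 4 are there at a start; the rules pass over those that are not, and their reading is None.
At some moment in a run one of barrel, carrier_tall may be knocked a few centimetres aside while the robot is not near it.
It also fails if it takes over 210 s, if anything falls off the work surface, if the arm or the gripper's body presses on something with over 40 N, if the wrist force passes 120 N, or if a joint passes its speed limit or range.

### The arm

A 7-joint arm with a two-finger parallel gripper is mounted at the origin on a cart in front of the work surface, level with it; the furniture and walls round the work are solid. World frame = base frame: x ahead of the robot, y to its left, z up, the work surface at z = 0. Lengths are in m, angles in rad, forces in N, time in s.
With the tool pointing down it reaches from about 0.425 to 0.925 m from the base axis. Payload 6.8 kg.
Tool frame: the origin (TCP) lies between the finger pads; the fingertips stand r.tcp_to_tips ahead of it and the grasp point (between the pads) lies 3 mm ahead of it (r.tcp_to_tips is the distance from the TCP to the fingertips, in m); z points along the fingers, y is the line along which they close (so a half turn about z gives the same grasp; the last joint's range is limited). The gripper opens to 85 mm and grips with 20 to 120 N. Pads are 22 mm wide; open, the fingers measure 114 mm over their backs; the gripper's body (76 mm by 85 mm) begins 54 mm behind the grasp point. The pads swing forward as they close: fully open they stand 13 mm farther back than shut.
Start: joints at [1.204, 0.477, 0.022, 1.555, -0.011, 1.109, -0.083], TCP at [0.173, -0.653, 0.253] pointing down, gripper open.
Joint ranges: [-2.96, 2.96], [-0.34, 2.1], [-1.41, 1.46], [0.24, 2.44], [-1.37, 4.51], [0.17, 1.92], [-2.96, 2.96]. Speed limits (rad/s): [2.39, 2.39, 3.14, 3.14, 3.14, 3.14, 3.14].

### API

Orientations are given as a rotation vector (axis times angle).
In Python, from bench import r gives the robot as it stands. The module is installed in compiled form; this text tells all that it offers.
- The arm moves only by the tool step_arm, never from a script. Its argument "moves" is a list of rows, each an object of numbers: "rx", "ry", "rz": the turn, a rotation vector about the tool's x, y, z in degrees; "dx", "dy", "dz": the shift along the tool's x, y, z in mm; "gripper": the opening, from -1 (shut) to 1 (fully open). In form: [{"rx": .., "ry": .., "rz": .., "dx": .., "dy": .., "dz": .., "gripper": ..}, ...]. A call has 1 to 20 rows; each row shifts and turns the commanded pose from where the row before left it, along the tool's axes as they then stand; what a row does not reach is not made up. A row lasts 1/8 s, in which the tool goes at most 62.5 mm and 10.7 degrees, less where a joint would pass 70% of its speed; a pose out of reach is approached as far as the arm can. A call is refused whole if a number of a shift passes 62.5 or a number of a turn 10.7, either way. A call with a gripper value outside its range is refused whole. The fingers move at their own pace and stop on an object; "grip_force" is the grip in N (left out, the last holds). Time passes only in rows, so rows that do not move let the fingers close. It gives the time, the measured TCP pose, the force, the opening and the grip force at its end, in the units of the state.
- r.get_obs(): the state, without advancing time (a new reading comes with each control period).
- r.grab_frame(name): name is "side" or "top" or "wrist"; returns the picture (400x640x3 uint8, blue, green, red); there is no depth.
- r.camera_info(name): a dict with "mtx" (3x3 intrinsics, pixels), "rvec" (rotation vector, rad) and "tvec" (3), from world to camera coordinates, as OpenCV has them. Camera axes: x right, y down, z forward; pixel columns grow to the right and rows downward; lengths in m; the calibration is good to about 2 mm. The wrist camera is an equidistant fisheye: a pixel r from the principal point sees the ray r / f radians off the axis. A picture is of the moment at which its call begins: read the wrist's pose just before it. camera_info takes no time and is no camera call; for the wrist camera it gives the pose at the moment of the call.
- r.hand_in(): hands the job in; it is judged then, once.
The state is a dict: "clock": time; "joints": joint angles; "qvel": joint speeds; "tau": joint torques, N m; "tcp_pos": TCP position; "orientation": TCP orientation; "contact_force": force on the tool from outside, world axes, zero at the start; "moment": the same for the moment, N m; "grip_width": finger opening in m; "gripper_force": force on a finger pad.
Only numpy, scipy, OpenCV 4.12 (cv2) and the standard library are available. Lean on these libraries where they do the work, as an engineer would, in place of code of your own. Each camera call takes 0.05 s, during which the arm holds its last target. There are 200 camera calls.

## Working session

There is one attempt and no reset: what is moved stays moved. The work goes in short steps, Python scripts to look and compute and a tool call to move; the robot and the scene stay as the last step left them, time stands still between calls to the robot, and variables do not carry over. Pictures are saved under pics/ and viewed, at most 14 in all, crops included, and the job is handed in when it is done.

Besides the shell and the picture viewer there is one more tool, called after "Emit:" as a command line: name --argument value ..., lists and objects as JSON in quotes. step_arm: Moves the arm, as the interface text tells. Its arguments: {"type":"object","properties":{"moves":{"type":"array","items":{"type":"object","properties":{"rx":{"type":"number"},"ry":{"type":"number"},"rz":{"type":"number"},"dx":{"type":"number"},"dy":{"type":"number"},"dz":{"type":"number"},"gripper":{"type":"number"}}}},"grip_force":{"type":"number"}},"required":["moves"]}

```bash
mkdir -p pics; cat > h.py <<'E'
import numpy as np, cv2
from bench import r
def save(n,f):
    im=r.grab_frame(n); cv2.imwrite('pics/'+f,im); return im
def px2w(n,uv,z):
    c=r.camera_info(n); K=np.array(c['mtx']); R=cv2.Rodrigues(np.array(c['rvec'],float))[0]; t=np.array(c['tvec'],float).ravel()
    if n=='wrist':
        d=np.array([(uv[0]-K[0,2])/K[0,0],(uv[1]-K[1,2])/K[1,1]]); a=np.hypot(*d)
        v=np.r_[d/a*np.sin(a),np.cos(a)] if a>1e-9 else np.array([0,0,1.])
    else:
        v=np.linalg.solve(K,np.r_[uv,1.])
    C=-R.T@t; v=R.T@v
    return C+v*(z-C[2])/v[2]
def w2px(n,p):
    c=r.camera_info(n); K=np.array(c['mtx']); R=cv2.Rodrigues(np.array(c['rvec'],float))[0]; t=np.array(c['tvec'],float).ravel()
    q=R@np.array(p,float)+t
    if n=='wrist':
        a=np.arctan2(np.hypot(q[0],q[1]),q[2]); d=q[:2]/np.hypot(q[0],q[1])*a
        return np.array([K[0,0]*d[0]+K[0,2],K[1,1]*d[1]+K[1,2]])
    u=K@q; return u[:2]/u[2]
E
python3 - <<'E'
from h import *
for n in('top','side'):
    im=save(n,n+'0.png'); c=r.camera_info(n)
    R=cv2.Rodrigues(np.array(c['rvec'],float))[0]
    print(n,np.array(c['mtx']).round(1).tolist(),(-R.T@np.array(c['tvec']).ravel()).round(3),R[2].round(2))
im=cv2.imread('pics/top0.png');
print(r.get_obs(), r.tcp_to_tips)
E
```

```text
top [[422.0, 0.0, 321.4], [0.0, 422.0, 201.0], [0.0, 0.0, 1.0]] [0.369 0.006 1.171] [ 0.16  0.   -0.99]
side [[376.1, 0.0, 322.3], [0.0, 376.1, 202.8], [0.0, 0.0, 1.0]] [0.182 0.457 0.861] [ 0.38 -0.45 -0.8 ]
{'clock': 0.1, 'joints': array([ 1.20392958,  0.47774956,  0.02235092,  1.55636295, -0.01150115,
        1.10934932, -0.08310085]), 'qvel': array([-0.00105871, -0.00184016, -0.00128354, -0.0035528 ,  0.00163095,
       -0.00054984,  0.00047242]), 'tau': array([ 4.40243748e-03, -5.97759604e+01,  1.61333419e+00, -2.81959194e+01,
        1.28094296e-02,  4.87604077e-03,  3.65783751e-05]), 'tcp_pos': array([ 0.17257695, -0.6520277 ,  0.25239718]), 'orientation': array([-3.11364153e+00, -4.05134288e-01,  5.55830128e-04]), 'contact_force': array([ 0.44008206,  0.22460271, -0.37666849]), 'moment': array([ 0.01074729,  0.02228285, -0.01200053]), 'gripper_force': 0.0, 'grip_width': 0.0854318761361894} 0.022
```

View pics/top0.png

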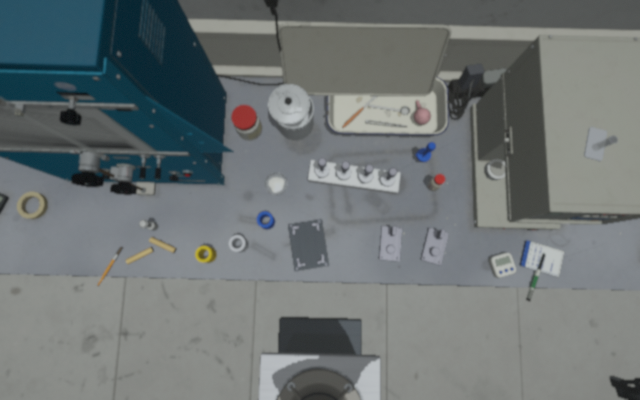

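View pics/side0.png

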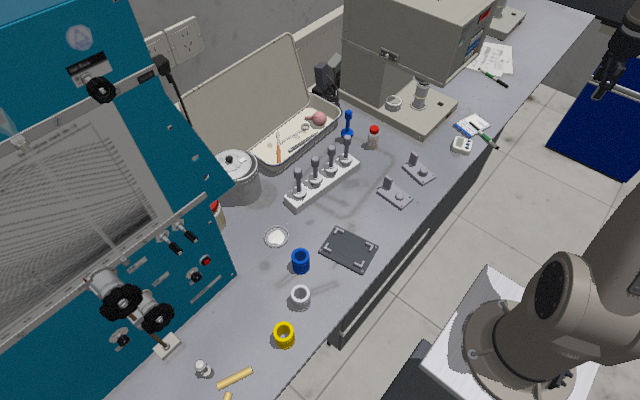

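The top view shows a grey barrel (237,242), with lookalikes blue (265,220) and yellow (205,254). It also shows two carriers (390,243) and (435,246), the nest (308,245), the rack with 4 rods from (320,168) to (390,177), a blue rod (427,152), the vial (438,182) and the dish (276,184). The side view shows the same objects. To pick the right carrier I need an enlarged crop.

```bash
python3 - <<'E'
import cv2,numpy as np
t=cv2.imread('pics/top0.png');s=cv2.imread('pics/side0.png')
z=lambda im,x,y,w,h,f:cv2.resize(im[y:y+h,x:x+w],None,fx=f,fy=f,interpolation=cv2.INTER_CUBIC)
a=z(t,370,220,80,50,5);b=z(s,370,145,80,50,5)
c=z(t,220,212,115,62,5)[:300,:400] if 0 else z(t,215,210,120,65,3.333)[:210,:400]
d=z(t,300,150,110,50,3.636)[:210,:400]
d=cv2.copyMakeBorder(d,0,210-d.shape[0],0,400-d.shape[1],0);c=cv2.copyMakeBorder(c,0,210-c.shape[0],0,400-c.shape[1],0)
cv2.imwrite('pics/c1.png',np.vstack([np.hstack([a,b]),np.hstack([c,d])]))
E
```

```text
(no output)
```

View pics/c1.png

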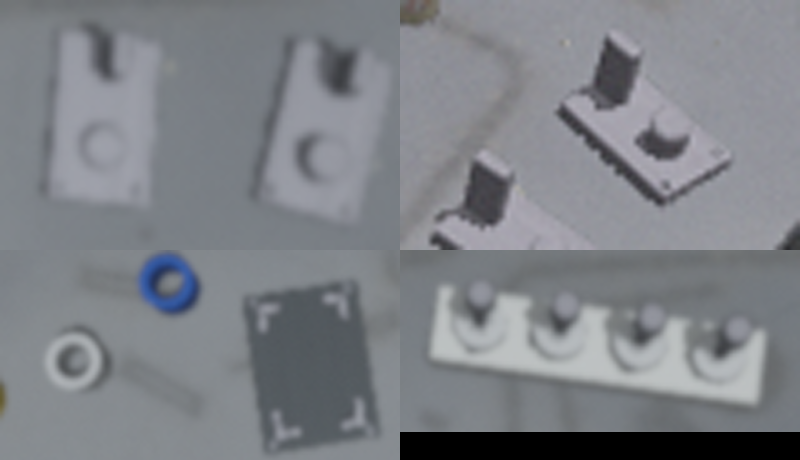

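The right-hand carrier (top 435,246; side 418,170) has the tall spigot with a side face and a shadow. The left one (390,243) is flat, so it is the low carrier. The barrel is the grey one at (237,242). I'll compute rough positions next.

```bash
cat >> h.py <<'E'
from scipy.spatial.transform import Rotation as Ro
def state():
    o=r.get_obs(); R=Ro.from_rotvec(o['orientation']).as_matrix()
    return o,R
def yaw(): 
    _,R=state(); return np.degrees(np.arctan2(R[1,0],R[0,0]))
def goto(x,y,z,yw):
    """print the turn (rotvec deg, tool), then shift in mm in tool axes after the turn"""
    o,R=state(); a=np.radians(yw)
    T=np.array([[np.cos(a),np.sin(a),0],[np.sin(a),-np.cos(a),0],[0,0,-1]])
    print('t',round(o['clock'],2),'at',o['tcp_pos'].round(4),'yaw',round(yaw(),2),'F',o['contact_force'].round(1),'w',round(o['grip_width'],4),
     'turn',np.degrees(Ro.from_matrix(R.T@T).as_rotvec()).round(2),'shift',((T.T@(np.array([x,y,z])-o['tcp_pos']))*1000).round(1))
E
python3 - <<'E'
from h import *
cr=lambda u,v:(370+u/5,220+v/5)
print('spig',px2w('top',cr(322,157),.032).round(4))
for u,v in((292,37),(390,55),(360,220),(258,205)): print('pl',px2w('top',cr(u,v),.012).round(4))
print('low',px2w('top',cr(102,145),.020).round(4))
cb=lambda u,v:(215+u/3.333,210+(v-250)/3.333)
for u,v in((245,297),(355,280),(380,435),(268,452)): print('nest',px2w('top',cb(u,v),.008).round(4))
print('barrel',px2w('top',cb(75,360),.06).round(4),'blue',px2w('top',cb(168,283),.06).round(4))
cd=lambda u,v:(300+(u-400)/3.636,150+(v-250)/3.636)
for u,v in((480,295),(566,305),(652,317),(738,330)): print('head',px2w('top',cd(u,v),.138).round(4))
for u,v in((440,287),(768,330),(758,404),(430,358)): print('rack',px2w('top',cd(u,v),.032).round(4))
print('vial',px2w('top',(439,179),.08).round(4),'dish',px2w('top',(276,184),.01).round(4))
for n in['wrist']:
    c=r.camera_info(n); R=cv2.Rodrigues(np.array(c['rvec'],float))[0]
    C=-R.T@np.array(c['tvec']).ravel(); o,Rt=state()
    print(np.array(c['mtx']).round(1).tolist(),'cam in tool',(Rt.T@(C-o['tcp_pos'])).round(4)); print((R@Rt).round(3))
goto(.33,-.25,.30,0)
E
```

```text
spig [ 0.429  -0.2994  0.032 ]
pl [ 0.4955 -0.2894  0.012 ]
pl [ 0.487  -0.3433  0.012 ]
pl [ 0.3965 -0.3248  0.012 ]
pl [ 0.4032 -0.2694  0.012 ]
low [ 0.433  -0.1832  0.02  ]
nest [0.495  0.0969 0.008 ]
nest [0.5116 0.0059 0.008 ]
nest [ 0.3846 -0.0178  0.008 ]
nest [0.3685 0.0732 0.008 ]
barrel [0.436  0.2247 0.06  ] blue [0.4989 0.1544 0.06  ]
head [0.6392 0.0084 0.138 ]
head [ 0.6337 -0.0513  0.138 ]
head [ 0.6268 -0.1109  0.138 ]
head [ 0.6191 -0.1704  0.138 ]
rack [0.6725 0.0394 0.032 ]
rack [ 0.6454 -0.2114  0.032 ]
rack [ 0.5878 -0.2035  0.032 ]
rack [0.6168 0.0453 0.032 ]
vial [ 0.6174 -0.3021  0.08  ] dish [0.6068 0.1362 0.01  ]
[[309.7, 0.0, 316.7], [0.0, 309.7, 198.5], [0.0, 0.0, 1.0]] cam in tool [ 8.530e-02 -1.000e-04 -1.223e-01]
[[ 0.001  1.     0.001]
 [-0.945  0.001 -0.328]
 [-0.328 -0.001  0.945]]
t 0.1 at [ 0.1726 -0.652   0.2524] yaw 14.83 F [ 0.4  0.2 -0.4] w 0.0854 turn [-0.1   0.02 14.83] shift [ 157.4 -402.   -47.6]
```

Emit:
step_arm --moves '[{"rz":9},{"rz":9},{"rz":8.8}]'

```text
invalid input at $.moves[0]: expected keys rx, ry, rz, dx, dy, dz, gripper
```

```bash
python3 - <<'E'
from h import *
goto(.40,-.27,.26,-12)
E
```

```text
t 0.1 at [ 0.1726 -0.652   0.2524] yaw 14.83 F [ 0.4  0.2 -0.4] w 0.0854 turn [-0.1   0.03 26.83] shift [ 143.  -421.    -7.6]
```

Emit:
step_arm --moves '[{"rx":0,"ry":0,"rz":9,"dx":0,"dy":0,"dz":0,"gripper":1},{"rx":0,"ry":0,"rz":9,"dx":0,"dy":0,"dz":0,"gripper":1},{"rx":0,"ry":0,"rz":8.8,"dx":0,"dy":0,"dz":0,"gripper":1},{"rx":0,"ry":0,"rz":0,"dx":18,"dy":-52.6,"dz":-1,"gripper":1},{"rx":0,"ry":0,"rz":0,"dx":18,"dy":-52.6,"dz":-1,"gripper":1},{"rx":0,"ry":0,"rz":0,"dx":18,"dy":-52.6,"dz":-1,"gripper":1},{"rx":0,"ry":0,"rz":0,"dx":18,"dy":-52.6,"dz":-1,"gripper":1},{"rx":0,"ry":0,"rz":0,"dx":18,"dy":-52.6,"dz":-1,"gripper":1},{"rx":0,"ry":0,"rz":0,"dx":18,"dy":-52.6,"dz":-1,"gripper":1},{"rx":0,"ry":0,"rz":0,"dx":18,"dy":-52.6,"dz":-1,"gripper":1},{"rx":0,"ry":0,"rz":0,"dx":18,"dy":-52.6,"dz":-1,"gripper":1},{"rx":0,"ry":0,"rz":0,"dx":0,"dy":0,"dz":0,"gripper":1}]'

```text
clock: 1.6
tcp_pos: [0.4032, -0.2665, 0.2613]
orientation: [-3.124, 0.315, -0.001]
contact_force: [-0.8, -0.9, 0.0]
grip_width: 0.0848
gripper_force: 0.0
```

```bash
python3 - <<'E'
from h import *
save('wrist','w1.png')
print(w2px('wrist',(.429,-.2994,.032)))
goto(.44,.15,.26,-20)
E
```

```text
[338.7266141  140.60857563]
t 1.65 at [ 0.4017 -0.269   0.2612] yaw -11.72 F [-0.2 -1.  -1.1] w 0.0853 turn [-0.02  0.02  8.28] shift [-107.3 -406.8    1.2]
```

View pics/w1.png

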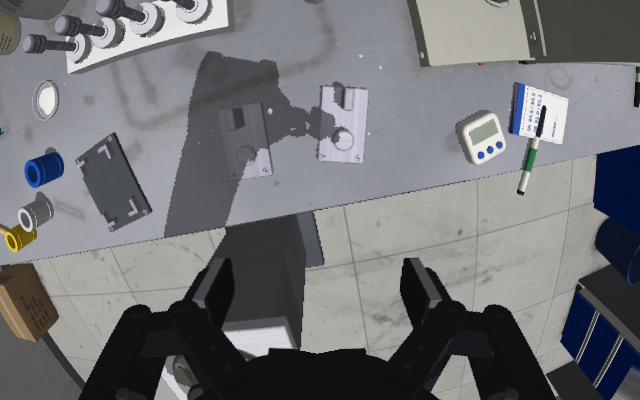

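The wrist view shows the tall carrier at spigot (343,138), which agrees with the predicted position. The nest is at (115,180) and the barrel at (37,212). Next I go towards the barrel.

Emit:
step_arm --moves '[{"rx":0,"ry":0,"rz":8.3,"dx":0,"dy":0,"dz":0,"gripper":1},{"rx":0,"ry":0,"rz":0,"dx":-13.4,"dy":-50.8,"dz":0,"gripper":1},{"rx":0,"ry":0,"rz":0,"dx":-13.4,"dy":-50.8,"dz":0,"gripper":1},{"rx":0,"ry":0,"rz":0,"dx":-13.4,"dy":-50.8,"dz":0,"gripper":1},{"rx":0,"ry":0,"rz":0,"dx":-13.4,"dy":-50.8,"dz":0,"gripper":1},{"rx":0,"ry":0,"rz":0,"dx":-13.4,"dy":-50.8,"dz":0,"gripper":1},{"rx":0,"ry":0,"rz":0,"dx":-13.4,"dy":-50.8,"dz":0,"gripper":1},{"rx":0,"ry":0,"rz":0,"dx":-13.4,"dy":-50.8,"dz":0,"gripper":1},{"rx":0,"ry":0,"rz":0,"dx":-13.4,"dy":-50.8,"dz":0,"gripper":1},{"rx":0,"ry":0,"rz":0,"dx":0,"dy":0,"dz":0,"gripper":1}]'

```text
clock: 2.9
tcp_pos: [0.4414, 0.1504, 0.2613]
orientation: [-3.092, 0.545, 0.0]
contact_force: [0.1, -0.3, 0.4]
grip_width: 0.0853
gripper_force: 0.0
```

```bash
python3 - <<'E'
from h import *
im=save('wrist','w2.png')
cv2.imwrite('pics/w2c.png',cv2.resize(im[60:260,150:550],None,fx=2,fy=2,interpolation=cv2.INTER_CUBIC))
print(w2px('wrist',(.436,.2247,.06)),w2px('wrist',(.424,.037,.008)))
np.save('w2.npy',np.array([0]));import pickle;pickle.dump(r.camera_info('wrist'),open('w2.pkl','wb'))
E
```

```text
[254.8049435  201.80804786] [404.89413038 147.75185869]
```

View pics/w2c.png

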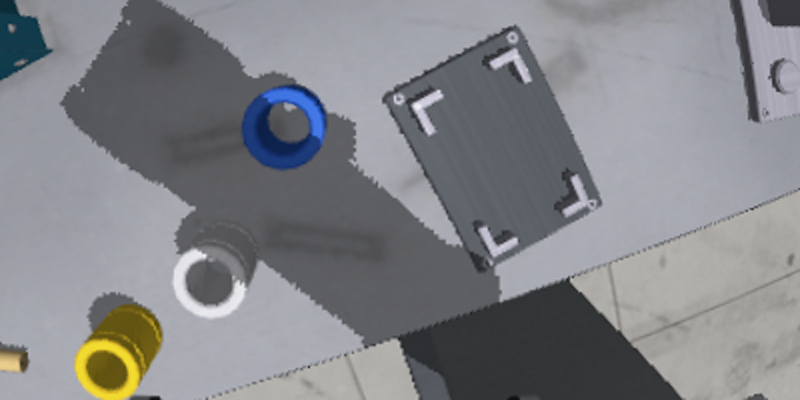

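```bash
python3 - <<'E'
from h import *
im=cv2.imread('pics/w2.png')
cv2.imwrite('pics/w2n.png',cv2.resize(im[70:200,335:460],None,fx=4.6,fy=4.6,interpolation=cv2.INTER_CUBIC))
f=lambda u,v,z:px2w('wrist',(150+u/2,60+v/2),z)
P=np.array([f(385,97,.008),f(517,27,.008),f(602,203,.008),f(485,270,.008)])
print(P.round(4).tolist())
c=P.mean(0); x=(P[0]+P[1]-P[2]-P[3])[:2]; x/=np.linalg.norm(x); print('centre',c,np.degrees(np.arctan2(x[1],x[0])))
print(np.linalg.norm(P-np.roll(P,1,0),axis=1))
for u,v in((413,100),(523,50),(588,208),(487,258)):
    q=f(u,v,.02)[:2]-c[:2]; print(q@x, q@np.array([-x[1],x[0]]))
print('barrel',f(210,282,.06),'bore',f(210,283,.06))
E
```

```text
[[0.4953, 0.0959, 0.008], [0.5113, 0.0042, 0.008], [0.3863, -0.0196, 0.008], [0.3693, 0.0698, 0.008]]
centre [0.44056223 0.03758145 0.008     ] 11.236068226975013
[0.12871235 0.09312892 0.12726398 0.09107309]
0.05626058011713868 0.033847420281227274
0.050187035137979744 -0.03939344286577976
-0.05728345907502613 -0.03193545890997654
-0.052133094818935626 0.04140433965576316
barrel [0.43680643 0.22409431 0.06      ] bore [0.43625982 0.22433795 0.06      ]
```

View pics/w2n.png

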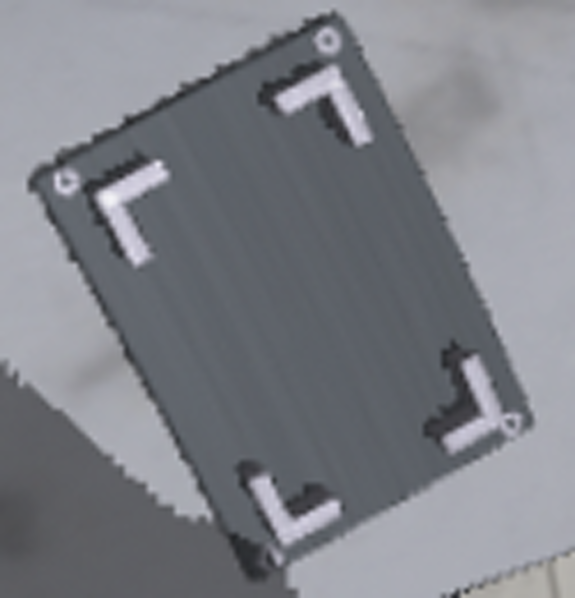

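```bash
python3 - <<'E'
from h import *
f=lambda u,v,z:px2w('wrist',(335+u/4.6,70+v/4.6),z)
B=np.array([f(32,180,.008),f(337,10,.008),f(535,425,.008),f(258,578,.008)])
c=B.mean(0); x=(B[0]+B[1]-B[2]-B[3])[:2]; x/=np.linalg.norm(x);y=np.array([-x[1],x[0]])
print(c,np.degrees(np.arctan2(x[1],x[0])))
for n,L,z in(('base',((32,180),(337,10),(535,425),(258,578)),.008),('screw',((66,181),(327,40),(512,423),(272,557)),.008),('outer',((97,195),(338,67),(500,420),(285,545)),.02)):
    for p in L: q=f(*p,z)[:2]-c[:2]; print(n,(q@x).round(4),(q@y).round(4))
E
```

```text
[0.4404657  0.03821134 0.008     ] 10.845071502524792
base 0.0644 0.0473
base 0.0648 -0.0473
base -0.0654 -0.0465
base -0.0638 0.0465
screw 0.0597 0.0397
screw 0.059 -0.0408
screw -0.0612 -0.0403
screw -0.0603 0.0402
outer 0.0538 0.0354
outer 0.0526 -0.0366
outer -0.0537 -0.0341
outer -0.0541 0.0362
```

The nest picture is symmetric and shows no direction mark. With the tab end turned towards the robot, the tab would sit inside the minimum reach, so nest +x points away from the robot: yaw ≈ 11°, origin ≈ (.425,.035). Next is the barrel grasp.

```bash
python3 - <<'E'
from h import *
goto(.4363,.2245,.12,-20)
E
```

```text
t 2.95 at [0.4414 0.1478 0.261 ] yaw -20.19 F [-0.1 -0.7 -0.1] w 0.0853 turn [ 0.01  0.03 -0.19] shift [-31.  -70.3 141. ]
```

Emit:
step_arm --moves '[{"rx":0,"ry":0,"rz":0,"dx":-15.5,"dy":-35,"dz":30,"gripper":1},{"rx":0,"ry":0,"rz":0,"dx":-15.5,"dy":-35,"dz":30,"gripper":1},{"rx":0,"ry":0,"rz":0,"dx":0,"dy":0,"dz":40,"gripper":1},{"rx":0,"ry":0,"rz":0,"dx":0,"dy":0,"dz":41,"gripper":1},{"rx":0,"ry":0,"rz":0,"dx":0,"dy":0,"dz":0,"gripper":1},{"rx":0,"ry":0,"rz":0,"dx":0,"dy":0,"dz":0,"gripper":1}]'

```text
clock: 3.7
tcp_pos: [0.4374, 0.223, 0.1214]
orientation: [-3.092, 0.556, -0.002]
contact_force: [-0.0, 0.2, -0.5]
grip_width: 0.0854
gripper_force: 0.0
```

```bash
python3 - <<'E'
from h import *
for i in range(2): goto(.4363,.2245,.045,-20); r.camera_info('wrist')
im=save('wrist','w3.png'); print(w2px('wrist',(.4363,.2245,.06)));goto(.4363,.2245,.045,-20)
g=cv2.resize(im[150:400,180:460],None,fx=2.4,fy=2.4); cv2.imwrite('pics/w3c.png',g)
E
```

```text
t 3.7 at [0.4374 0.223  0.1214] yaw -20.39 F [-0.   0.2 -0.5] w 0.0854 turn [-0.02 -0.06 -0.39] shift [-1.6 -1.  76.4]
t 3.7 at [0.4374 0.223  0.1214] yaw -20.39 F [-0.   0.2 -0.5] w 0.0854 turn [-0.02 -0.06 -0.39] shift [-1.6 -1.  76.4]
[317.17822379 231.25992362]
t 3.75 at [0.4377 0.2236 0.1219] yaw -20.37 F [ 0.9  0.8 -0.1] w 0.0854 turn [-0.08 -0.11 -0.37] shift [-1.6 -0.4 76.9]
```

View pics/w3c.png

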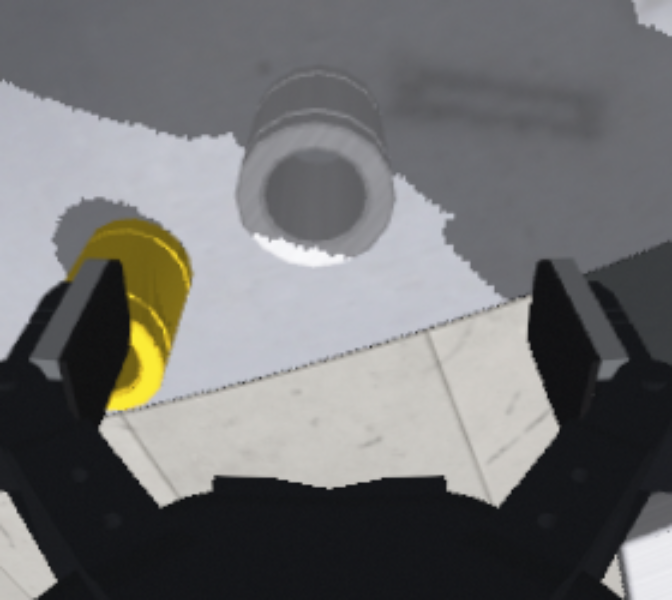

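The barrel rim is at px (312,231), about 5 px left of the prediction, so I shift −3.6 mm in tool y. The fingers clear the yellow barrel.

Emit:
step_arm --moves '[{"rx":0,"ry":0,"rz":0,"dx":-1.4,"dy":-3.6,"dz":26,"gripper":1},{"rx":0,"ry":0,"rz":0,"dx":0,"dy":0,"dz":26,"gripper":1},{"rx":0,"ry":0,"rz":0,"dx":0,"dy":0,"dz":24,"gripper":1},{"rx":0,"ry":0,"rz":0,"dx":0,"dy":0,"dz":0,"gripper":1},{"rx":0,"ry":0,"rz":0,"dx":0,"dy":0,"dz":0,"gripper":-1},{"rx":0,"ry":0,"rz":0,"dx":0,"dy":0,"dz":0,"gripper":-1},{"rx":0,"ry":0,"rz":0,"dx":0,"dy":0,"dz":0,"gripper":-1},{"rx":0,"ry":0,"rz":0,"dx":0,"dy":0,"dz":0,"gripper":-1},{"rx":0,"ry":0,"rz":0,"dx":0,"dy":0,"dz":0,"gripper":-1},{"rx":0,"ry":0,"rz":0,"dx":0,"dy":0,"dz":0,"gripper":-1}]' --grip_force 30

```text
clock: 5.0
tcp_pos: [0.4371, 0.2281, 0.0457]
orientation: [-3.092, 0.553, -0.003]
contact_force: [-0.7, -0.8, 8.3]
grip_width: 0.044
gripper_force: 29.4
```

```bash
python3 - <<'E'
from h import *
goto(.4363,.2245,.045,-20)
save('wrist','w4.png')
E
```

```text
t 5.0 at [0.4371 0.2281 0.0457] yaw -20.29 F [-0.7 -0.8  8.3] w 0.044 turn [-0.07 -0.1  -0.29] shift [0.5 3.7 0.7]
```

View pics/w4.png

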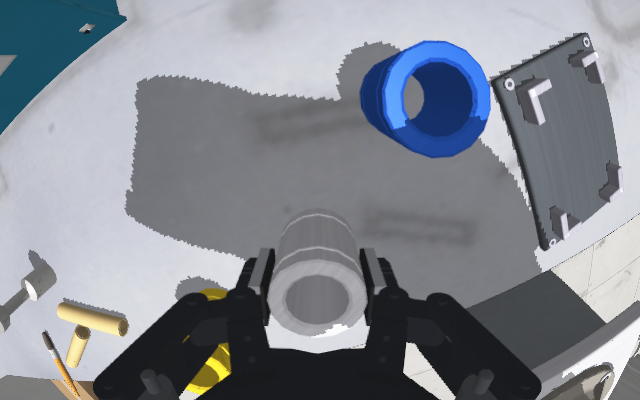

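Gripped: the width is 44 mm and the rim centre is at (317,299). I'll work out where the rim sits in the tool frame and the move to the carrier.

```bash
python3 - <<'E'
from h import *
o,R=state()
for uv in((317,299),(317,262),(317,336)):
    p=px2w('wrist',uv,.06); print(p.round(4),((R.T@(p-o['tcp_pos']))*1000).round(1))
print('pred TCP-aligned rim',w2px('wrist',o['tcp_pos']+[0,0,.015]))
E
```

```text
[0.4385 0.228  0.06  ] [  1.4  -0.3 -14.3]
[0.4563 0.2214 0.06  ] [ 20.4  -0.4 -14.3]
[0.4171 0.2359 0.06  ] [-21.4  -0.3 -14.4]
pred TCP-aligned rim [317.72310091 302.44434454]
```

Emit:
step_arm --moves '[{"rx":0,"ry":0,"rz":0,"dx":0,"dy":0,"dz":-50,"gripper":-1},{"rx":0,"ry":0,"rz":0,"dx":0,"dy":0,"dz":-50,"gripper":-1},{"rx":0,"ry":0,"rz":0,"dx":0,"dy":0,"dz":-50,"gripper":-1},{"rx":0,"ry":0,"rz":0,"dx":0,"dy":0,"dz":0,"gripper":-1}]'

```text
clock: 5.55
tcp_pos: [0.4384, 0.2292, 0.1985]
orientation: [-3.088, 0.553, -0.011]
contact_force: [-0.1, 0.8, -1.3]
grip_width: 0.0438
gripper_force: 31.7
```

```bash
python3 - <<'E'
from h import *
goto(.43,-.23,.195,-12)
E
```

```text
t 5.55 at [0.4384 0.2292 0.1985] yaw -20.29 F [-0.1  0.8 -1.3] w 0.0438 turn [-0.31 -0.36 -8.29] shift [ 87.3 451.    3.5]
```

```bash
python3 - <<'E'
from h import *
o,R=state();a=np.radians(-12);T=np.array([[np.cos(a),np.sin(a),0],[np.sin(a),-np.cos(a),0],[0,0,-1]])
print((T.T@np.array([.46-.4384,-.1-.2292,0])*1000).round(1),(T.T@np.array([.375-.46,-.285+.1,0])*1000).round(1))
E
```

```text
[ 89.6 317.5   0. ] [-44.7 198.6   0. ]
```

Emit:
step_arm --moves '[{"rx":-0.2,"ry":-0.3,"rz":-8.3,"dx":0,"dy":0,"dz":0,"gripper":-1},{"rx":0,"ry":0,"rz":0,"dx":15,"dy":53,"dz":0,"gripper":-1},{"rx":0,"ry":0,"rz":0,"dx":15,"dy":53,"dz":0,"gripper":-1},{"rx":0,"ry":0,"rz":0,"dx":15,"dy":53,"dz":0,"gripper":-1},{"rx":0,"ry":0,"rz":0,"dx":15,"dy":53,"dz":0,"gripper":-1},{"rx":0,"ry":0,"rz":0,"dx":15,"dy":53,"dz":0,"gripper":-1},{"rx":0,"ry":0,"rz":0,"dx":15,"dy":53,"dz":0,"gripper":-1},{"rx":0,"ry":0,"rz":0,"dx":-11,"dy":50,"dz":0,"gripper":-1},{"rx":0,"ry":0,"rz":0,"dx":-11,"dy":50,"dz":0,"gripper":-1},{"rx":0,"ry":0,"rz":0,"dx":-11,"dy":50,"dz":0,"gripper":-1},{"rx":0,"ry":0,"rz":0,"dx":-11,"dy":50,"dz":0,"gripper":-1},{"rx":0,"ry":0,"rz":0,"dx":0,"dy":0,"dz":0,"gripper":-1},{"rx":0,"ry":0,"rz":0,"dx":0,"dy":0,"dz":0,"gripper":-1}]'

```text
clock: 7.18
tcp_pos: [0.3734, -0.2878, 0.195]
orientation: [3.123, -0.328, -0.011]
contact_force: [1.1, -0.1, -1.1]
grip_width: 0.0438
gripper_force: 31.7
```

```bash
python3 - <<'E'
from h import *
goto(.375,-.285,.195,-12)
im=save('wrist','w5.png'); p=w2px('wrist',(.429,-.2994,.032)); print(p)
u,v=int(p[0])-70,int(p[1])-65; print(u,v)
cv2.imwrite('pics/w5c.png',cv2.resize(im[max(v,0):v+130,u:u+140],None,fx=4.5,fy=4.5,interpolation=cv2.INTER_CUBIC))
E
```

```text
t 7.17 at [ 0.3734 -0.2878  0.195 ] yaw -11.99 F [ 1.1 -0.1 -1.1] w 0.0438 turn [0.13 0.38 0.01] shift [ 1.  -3.1 -0. ]
[317.67355945 124.79182144]
247 59
```

View pics/w5c.png

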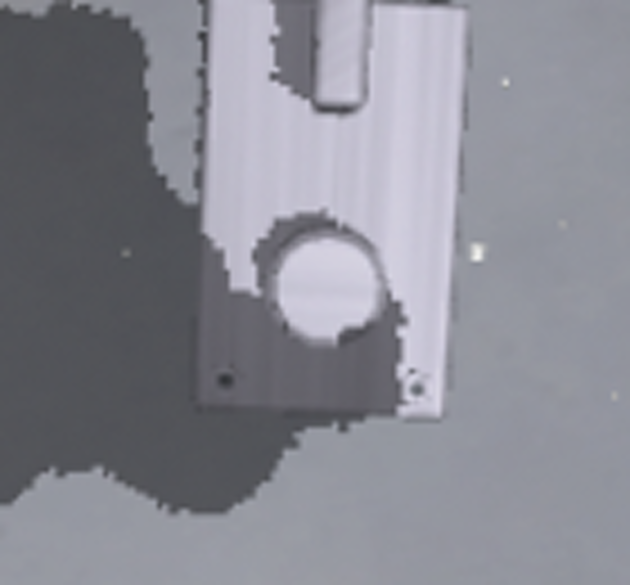

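The spigot top centre is at px (320.1,123.1). Tab and plate edges are clear.

```bash
python3 - <<'E'
from h import *
f=lambda u,v,z:px2w('wrist',(247+u/4.5,59+v/4.5),z)
s=f(329,288.5,.032); print('spigot',s.round(4), 'dia',np.linalg.norm(f(272,288,.032)-f(386,288,.032)),np.linalg.norm(f(329,232,.032)-f(329,345,.032)))
P=np.array([f(207,5,.012),f(197,405,.012),f(467,12,.012),f(442,415,.012)])
for a,b in((0,1),(2,3)): d=P[a]-P[b]; print('yaw',np.degrees(np.arctan2(d[1],d[0])))
d=P[1]-P[3]; print('end edge yaw',np.degrees(np.arctan2(d[1],d[0]))-90, np.linalg.norm(d))
print('tab front', f(341,107,.058).round(4))
t=f(341,107,.058)-s; print('tab dir',np.degrees(np.arctan2(t[1],t[0])),np.linalg.norm(t[:2]))
np.save('s.npy',s)
goto(s[0],s[1],.195,-12)
E
```

```text
spigot [ 0.4301 -0.3019  0.032 ] dia 0.023190656738910864 0.02332795363980095
yaw -13.91156276590049
yaw -14.556916600194269
end edge yaw -14.233115541267765 0.054474092050818906
tab front [ 0.4653 -0.3112  0.058 ]
tab dir -14.737569902843967 0.03639376293319191
t 7.22 at [ 0.3739 -0.2873  0.1951] yaw -11.9 F [-0.3  0.3 -1.4] w 0.0438 turn [0.13 0.36 0.1 ] shift [58.   2.7  0.1]
```

Emit:
step_arm --moves '[{"rx":0.1,"ry":0.35,"rz":2.3,"dx":0,"dy":0,"dz":0,"gripper":-1},{"rx":0,"ry":0,"rz":0,"dx":29,"dy":0,"dz":0,"gripper":-1},{"rx":0,"ry":0,"rz":0,"dx":29,"dy":0,"dz":0,"gripper":-1},{"rx":0,"ry":0,"rz":0,"dx":0,"dy":0,"dz":40,"gripper":-1},{"rx":0,"ry":0,"rz":0,"dx":0,"dy":0,"dz":40,"gripper":-1},{"rx":0,"ry":0,"rz":0,"dx":0,"dy":0,"dz":27,"gripper":-1},{"rx":0,"ry":0,"rz":0,"dx":0,"dy":0,"dz":0,"gripper":-1},{"rx":0,"ry":0,"rz":0,"dx":0,"dy":0,"dz":0,"gripper":-1}]'

```text
clock: 8.22
tcp_pos: [0.431, -0.3028, 0.0897]
orientation: [3.115, -0.39, 0.003]
contact_force: [-0.4, 0.2, -0.8]
grip_width: 0.044
gripper_force: 31.7
```

```bash
python3 - <<'E'
from h import *
s=np.load('s.npy'); goto(s[0],s[1],.0577,-14.3)
E
```

```text
t 8.22 at [ 0.431  -0.3028  0.0897] yaw -14.25 F [-0.4  0.2 -0.8] w 0.044 turn [ 0.1  -0.13  0.04] shift [-1.1 -0.6 32. ]
```

Emit:
step_arm --moves '[{"rx":0,"ry":0,"rz":0,"dx":-0.6,"dy":-0.4,"dz":6,"gripper":-1},{"rx":0,"ry":0,"rz":0,"dx":0,"dy":0,"dz":4,"gripper":-1},{"rx":0,"ry":0,"rz":0,"dx":0,"dy":0,"dz":3,"gripper":-1},{"rx":0,"ry":0,"rz":0,"dx":0,"dy":0,"dz":2,"gripper":-1},{"rx":0,"ry":0,"rz":0,"dx":0,"dy":0,"dz":0,"gripper":-1}]'

```text
clock: 8.85
tcp_pos: [0.4295, -0.3023, 0.0736]
orientation: [3.116, -0.39, 0.001]
contact_force: [0.2, 0.3, -1.3]
grip_width: 0.0438
gripper_force: 31.7
```

```bash
python3 - <<'E'
from h import *
s=np.load('s.npy'); goto(s[0],s[1],.0577,-14.3)
E
```

```text
t 8.85 at [ 0.4295 -0.3023  0.0736] yaw -14.28 F [ 0.2  0.3 -1.3] w 0.0438 turn [ 0.08 -0.03  0.02] shift [ 0.4 -0.6 15.9]
```

It's below spigot-top height with no force, so the barrel is going on.

Emit:
step_arm --moves '[{"rx":0,"ry":0,"rz":0,"dx":0,"dy":0,"dz":4,"gripper":-1},{"rx":0,"ry":0,"rz":0,"dx":0,"dy":0,"dz":4,"gripper":-1},{"rx":0,"ry":0,"rz":0,"dx":0,"dy":0,"dz":3,"gripper":-1},{"rx":0,"ry":0,"rz":0,"dx":0,"dy":0,"dz":3,"gripper":-1},{"rx":0,"ry":0,"rz":0,"dx":0,"dy":0,"dz":1,"gripper":-1},{"rx":0,"ry":0,"rz":0,"dx":0,"dy":0,"dz":0,"gripper":-1}]'

```text
clock: 9.6
tcp_pos: [0.4296, -0.3024, 0.0586]
orientation: [3.116, -0.39, 0.001]
contact_force: [-0.3, 0.0, -1.6]
grip_width: 0.044
gripper_force: 31.7
```

```bash
python3 - <<'E'
from h import *
s=np.load('s.npy'); goto(s[0],s[1],.0577,-14.3)
E
```

```text
t 9.6 at [ 0.4296 -0.3024  0.0586] yaw -14.27 F [-0.3  0.  -1.6] w 0.044 turn [ 0.08 -0.04  0.03] shift [ 0.4 -0.6  0.9]
```

Emit:
step_arm --moves '[{"rx":0,"ry":0,"rz":0,"dx":0,"dy":0,"dz":0.8,"gripper":-1},{"rx":0,"ry":0,"rz":0,"dx":0,"dy":0,"dz":0,"gripper":1},{"rx":0,"ry":0,"rz":0,"dx":0,"dy":0,"dz":0,"gripper":1},{"rx":0,"ry":0,"rz":0,"dx":0,"dy":0,"dz":0,"gripper":1},{"rx":0,"ry":0,"rz":0,"dx":0,"dy":0,"dz":0,"gripper":1},{"rx":0,"ry":0,"rz":0,"dx":0,"dy":0,"dz":-30,"gripper":1},{"rx":0,"ry":0,"rz":0,"dx":0,"dy":0,"dz":-50,"gripper":1},{"rx":0,"ry":0,"rz":0,"dx":-25,"dy":0,"dz":-45,"gripper":1},{"rx":0,"ry":0,"rz":0,"dx":0,"dy":0,"dz":0,"gripper":1},{"rx":0,"ry":0,"rz":0,"dx":0,"dy":0,"dz":0,"gripper":1}]'

```text
clock: 10.85
tcp_pos: [0.4052, -0.296, 0.1827]
orientation: [3.116, -0.39, 0.001]
contact_force: [0.2, 0.5, -0.0]
grip_width: 0.0856
gripper_force: 0.0
```

```bash
python3 - <<'E'
from h import *
s=np.load('s.npy'); goto(s[0],s[1],.0577,-14.3)
im=save('wrist','w6.png'); p=w2px('wrist',(s[0],s[1],.072)); print(p)
u,v=int(p[0])-80,int(p[1])-80; print(u,v)
cv2.imwrite('pics/w6c.png',cv2.resize(im[v:v+140,u:u+160],None,fx=4,fy=4,interpolation=cv2.INTER_CUBIC))
E
```

```text
t 10.85 at [ 0.4052 -0.296   0.1827] yaw -14.28 F [ 0.2  0.5 -0. ] w 0.0856 turn [ 0.09 -0.05  0.02] shift [ 25.6  -0.4 125. ]
[317.12539628 172.30076318]
237 92
```

View pics/w6c.png

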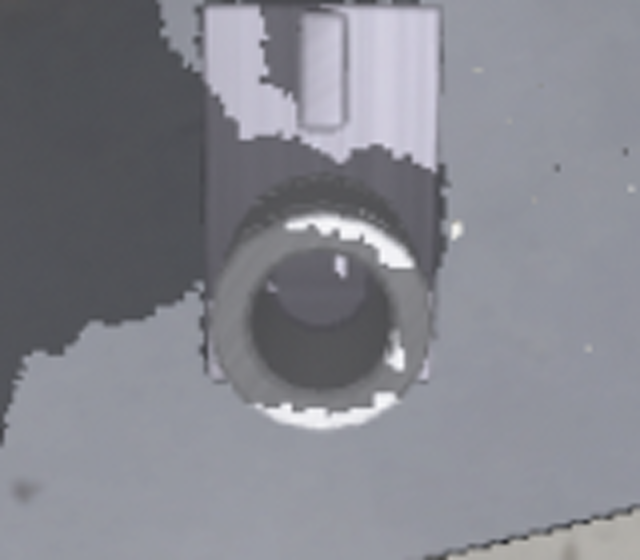

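The barrel is seated on the tall carrier, with the rim at px (317,172) as predicted. Next I locate the tab for the grasp.

```bash
python3 - <<'E'
from h import *
s=np.load('s.npy')
f=lambda u,v,z:px2w('wrist',(237+u/4,92+v/4),z)
print('barrel',f(321,321,.072).round(4),s.round(4))
q=[f(301,12,.058),f(347,12,.058),f(301,130,.058),f(347,130,.058)]
c=np.mean(q,0); print('tab',c.round(4),np.linalg.norm(c[:2]-s[:2]))
for a,b in((0,2),(1,3)): d=q[a]-q[b]; print(np.degrees(np.arctan2(d[1],d[0])),np.linalg.norm(d))
d=c-s; print('dir',np.degrees(np.arctan2(d[1],d[0])))
a=np.radians(-14.4); t=s+.048*np.array([np.cos(a),np.sin(a),0]); print(t)
goto(t[0],t[1],.045,-14.4)
E
```

```text
barrel [ 0.4301 -0.302   0.072 ] [ 0.4301 -0.3019  0.032 ]
tab [ 0.4759 -0.3142  0.058 ] 0.04745579567463651
-14.348591616777465 0.023532470800395205
-14.044958338336931 0.023534348876327466
dir -15.05865213689535
[ 0.47656396 -0.31384027  0.032     ]
t 10.9 at [ 0.4051 -0.2958  0.1821] yaw -14.27 F [-0.1 -1.4 -0.5] w 0.0855 turn [0.06 0.02 0.13] shift [ 73.7  -0.3 137.1]
```

Emit:
step_arm --moves '[{"rx":0,"ry":0,"rz":0,"dx":36.8,"dy":0,"dz":0,"gripper":1},{"rx":0,"ry":0,"rz":0,"dx":36.8,"dy":0,"dz":0,"gripper":1},{"rx":0,"ry":0,"rz":0,"dx":0,"dy":0,"dz":40,"gripper":1},{"rx":0,"ry":0,"rz":0,"dx":0,"dy":0,"dz":40,"gripper":1},{"rx":0,"ry":0,"rz":0,"dx":0,"dy":0,"dz":35,"gripper":1},{"rx":0,"ry":0,"rz":0,"dx":0,"dy":0,"dz":22,"gripper":1},{"rx":0,"ry":0,"rz":0,"dx":0,"dy":0,"dz":0,"gripper":1},{"rx":0,"ry":0,"rz":0,"dx":0,"dy":0,"dz":0,"gripper":-1},{"rx":0,"ry":0,"rz":0,"dx":0,"dy":0,"dz":0,"gripper":-1},{"rx":0,"ry":0,"rz":0,"dx":0,"dy":0,"dz":0,"gripper":-1},{"rx":0,"ry":0,"rz":0,"dx":0,"dy":0,"dz":0,"gripper":-1},{"rx":0,"ry":0,"rz":0,"dx":0,"dy":0,"dz":0,"gripper":-1},{"rx":0,"ry":0,"rz":0,"dx":0,"dy":0,"dz":0,"gripper":-1},{"rx":0,"ry":0,"rz":0,"dx":0,"dy":0,"dz":0,"gripper":-1}]' --grip_force 100

```text
clock: 12.65
tcp_pos: [0.477, -0.3146, 0.0466]
orientation: [3.115, -0.39, 0.002]
contact_force: [-1.4, 0.4, 6.0]
grip_width: 0.0092
gripper_force: 98.2
```

```bash
python3 - <<'E'
from h import *
goto(.4766,-.3138,.045,-14.4)
E
```

```text
t 12.65 at [ 0.477  -0.3146  0.0466] yaw -14.29 F [-1.4  0.4  6. ] w 0.0092 turn [ 0.1  -0.09  0.11] shift [-0.6 -0.7  1.6]
```

Emit:
step_arm --moves '[{"rx":0,"ry":0,"rz":0,"dx":0,"dy":0,"dz":-5,"gripper":-1},{"rx":0,"ry":0,"rz":0,"dx":0,"dy":0,"dz":-10,"gripper":-1},{"rx":0,"ry":0,"rz":0,"dx":0,"dy":0,"dz":-20,"gripper":-1},{"rx":0,"ry":0,"rz":0,"dx":0,"dy":0,"dz":-25,"gripper":-1},{"rx":0,"ry":0,"rz":0,"dx":0,"dy":0,"dz":-25,"gripper":-1},{"rx":0,"ry":0,"rz":0,"dx":0,"dy":0,"dz":-10,"gripper":-1},{"rx":0,"ry":0,"rz":0,"dx":0,"dy":0,"dz":0,"gripper":-1}]'

```text
clock: 13.52
tcp_pos: [0.4768, -0.3144, 0.1414]
orientation: [3.115, -0.39, 0.002]
contact_force: [0.8, 0.5, -3.2]
grip_width: 0.0086
gripper_force: 97.6
```

```bash
python3 - <<'E'
from h import *
save('wrist','w7.png');goto(.48,.0,.14,10.9)
E
```

```text
t 13.57 at [ 0.4763 -0.3141  0.1405] yaw -14.27 F [-0.1 -0.5 -3.4] w 0.0088 turn [  0.08   0.   -25.17] shift [  63.  -307.7    0.5]
```

View pics/w7.png

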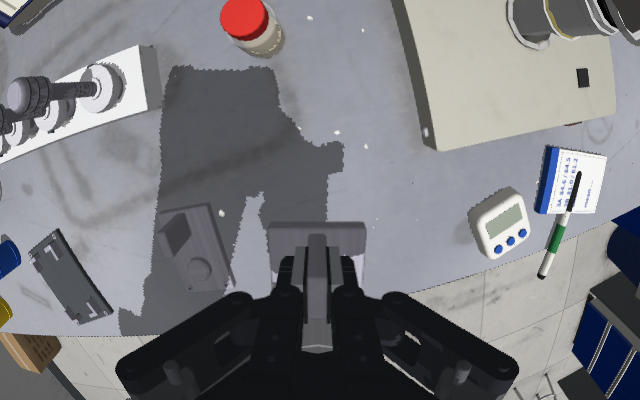

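It holds level and the weight reading is ~3.4 N. I carry it to the nest.

Emit:
step_arm --moves '[{"rx":0,"ry":0,"rz":-8.4,"dx":0,"dy":0,"dz":0,"gripper":-1},{"rx":0,"ry":0,"rz":-8.4,"dx":0,"dy":0,"dz":0,"gripper":-1},{"rx":0,"ry":0,"rz":-8.4,"dx":0,"dy":0,"dz":0,"gripper":-1},{"rx":0,"ry":0,"rz":0,"dx":5,"dy":-20,"dz":0,"gripper":-1},{"rx":0,"ry":0,"rz":0,"dx":8,"dy":-38,"dz":0,"gripper":-1},{"rx":0,"ry":0,"rz":0,"dx":8,"dy":-38,"dz":0,"gripper":-1},{"rx":0,"ry":0,"rz":0,"dx":8,"dy":-38,"dz":0,"gripper":-1},{"rx":0,"ry":0,"rz":0,"dx":8,"dy":-38,"dz":0,"gripper":-1},{"rx":0,"ry":0,"rz":0,"dx":8,"dy":-38,"dz":0,"gripper":-1},{"rx":0,"ry":0,"rz":0,"dx":8,"dy":-38,"dz":0,"gripper":-1},{"rx":0,"ry":0,"rz":0,"dx":6,"dy":-38,"dz":0,"gripper":-1},{"rx":0,"ry":0,"rz":0,"dx":4,"dy":-20,"dz":0,"gripper":-1},{"rx":0,"ry":0,"rz":0,"dx":0,"dy":0,"dz":0,"gripper":-1},{"rx":0,"ry":0,"rz":0,"dx":0,"dy":0,"dz":0,"gripper":-1}]'

```text
clock: 15.32
tcp_pos: [0.4799, -0.0023, 0.14]
orientation: [3.125, 0.297, -0.001]
contact_force: [-0.1, 0.2, -3.4]
grip_width: 0.009
gripper_force: 97.8
```

```bash
python3 - <<'E'
from h import *
goto(.4719,.0441,.0546,10.9)
save('wrist','w8.png'); im=save('top','t8.png'); s=save('side','s8.png')
z=lambda im,x,y,w,h:cv2.resize(im[y:y+h,x:x+w],(400,300),interpolation=cv2.INTER_CUBIC)
w=cv2.imread('pics/w8.png')
o,R=state(); print(w2px('side',o['tcp_pos']),w2px('top',o['tcp_pos']))
u,v=w2px('side',o['tcp_pos']).astype(int)
cv2.imwrite('pics/m8.png',np.hstack([z(s,u-70,v-35,120,90),z(w,170,150,320,240)]))
E
```

```text
t 15.32 at [ 0.4799 -0.0023  0.14  ] yaw 10.86 F [-0.1  0.2 -3.4] w 0.009 turn [ 0.11  0.06 -0.04] shift [  0.9 -47.1  85.4]
[350.31874638 199.16776286] [324.94704177 225.17751177]
```

View pics/m8.png

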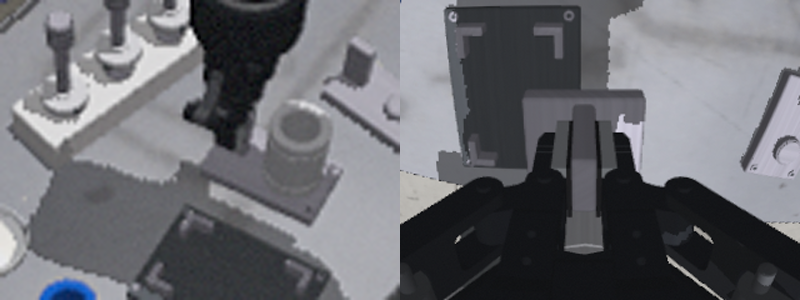

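```bash
python3 - <<'E'
from h import *
a=np.radians(10.85);x=np.array([np.cos(a),np.sin(a)]);y=np.array([-x[1],x[0]])
f=lambda u,v,z:px2w('wrist',(170+(u-400)*.8,150+v*.8),z)
for p in((452,15),(569,15)):
    q=f(*p,.008)[:2]; print('screw px',q.round(4),'pred',[(np.array([.4405,.038])+i*.06*x+j*.0402*y).round(4).tolist() for i,j in((1,1),(1,-1))])
o,R=state()
# plate far corners, plate top z = tcp-.0466+.012
zt=o['tcp_pos'][2]-.0466+.012
for p in((523,92),(645,92)): print('plate corner in tool',(R.T@(f(*p,zt)-o['tcp_pos'])*1000).round(1))
print(zt)
im=cv2.imread('pics/w8.png'); cv2.imwrite('pics/w8c.png',cv2.resize(im[140:300,195:395],(800,640))[:600])
E
```

```text
screw px [0.493  0.0931] pred [[0.4919, 0.0888], [0.507, 0.0098]]
screw px [0.5072 0.0123] pred [[0.4919, 0.0888], [0.507, 0.0098]]
plate corner in tool [ 15.9 -27.3  34.5]
plate corner in tool [15.9 27.1 34.6]
0.1056263297285774
```

View pics/w8c.png

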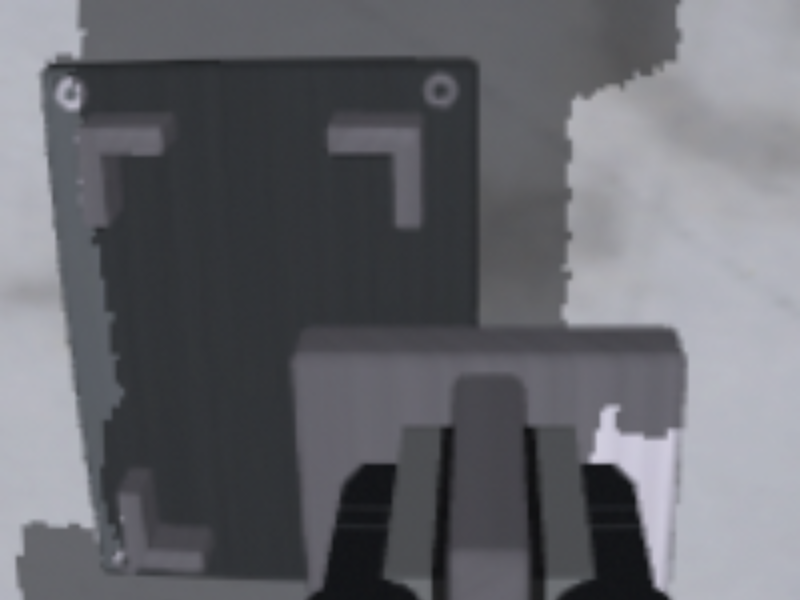

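```bash
python3 - <<'E'
from h import *
f=lambda u,v,z:px2w('wrist',(195+u/4,140+v/4),z)
S=[f(70,93,.008),f(440,90,.008),f(120,558,.008)]
print('screws',np.round(S,4).tolist(),[np.linalg.norm(S[0]-S[1]),np.linalg.norm(S[0]-S[2])])
d=S[0]-S[2];print('yaw',np.degrees(np.arctan2(d[1],d[0])));d=S[0]-S[1];print('yaw',np.degrees(np.arctan2(d[1],d[0]))-90,'centre',((S[1]+S[2])/2).round(4))
C=[f(45,65,.008),f(477,60,.008),f(105,570,.008)]
print('corners',np.round(C,4).tolist(),np.linalg.norm(C[0]-C[1]),np.linalg.norm(C[0]-C[2]),'centre',((C[1]+C[2])/2).round(4))
O=[f(82,118,.02),f(421,114,.02),f(140,570,.02)]
print('locs',np.round(O,4).tolist(),'centre',((O[1]+O[2])/2).round(4))
o,R=state();zt=o['tcp_pos'][2]-.0466+.012
for p in((293,352),(686,355)): print('plate',(R.T@(f(*p,zt)-o['tcp_pos'])*1000).round(1))
E
```

```text
screws [[0.492, 0.0921, 0.008], [0.5067, 0.0124, 0.008], [0.3741, 0.0718, 0.008]] [np.float64(0.08105261986560816), np.float64(0.11965551503192683)]
yaw 9.761327850522873
yaw 10.448432484328734 centre [0.4404 0.0421 0.008 ]
corners [[0.4973, 0.0986, 0.008], [0.5145, 0.006, 0.008], [0.3693, 0.0757, 0.008]] 0.09417118841181572 0.1300964124134618 centre [0.4419 0.0408 0.008 ]
locs [[0.4905, 0.0852, 0.02], [0.5038, 0.0154, 0.02], [0.3807, 0.0639, 0.02]] centre [0.4423 0.0396 0.02  ]
plate [ 13.2 -27.5  34.5]
plate [12.8 27.6 34.6]
```

```bash
python3 - <<'E'
from h import *
goto(.4737,.0466,.0546,10.6)
E
```

```text
t 15.47 at [ 0.4803 -0.0029  0.1402] yaw 10.8 F [ 0.2  0.2 -4.5] w 0.0088 turn [0.11 0.03 0.2 ] shift [  2.6 -49.9  85.6]
```

Emit:
step_arm --moves '[{"rx":0,"ry":0,"rz":0.2,"dx":1,"dy":-25,"dz":0,"gripper":-1},{"rx":0,"ry":0,"rz":0,"dx":1.6,"dy":-25,"dz":0,"gripper":-1},{"rx":0,"ry":0,"rz":0,"dx":0,"dy":0,"dz":25,"gripper":-1},{"rx":0,"ry":0,"rz":0,"dx":0,"dy":0,"dz":25,"gripper":-1},{"rx":0,"ry":0,"rz":0,"dx":0,"dy":0,"dz":15,"gripper":-1},{"rx":0,"ry":0,"rz":0,"dx":0,"dy":0,"dz":0,"gripper":-1},{"rx":0,"ry":0,"rz":0,"dx":0,"dy":0,"dz":0,"gripper":-1}]'

```text
clock: 16.35
tcp_pos: [0.4743, 0.0476, 0.076]
orientation: [3.126, 0.293, 0.002]
contact_force: [0.1, 1.0, -3.2]
grip_width: 0.0084
gripper_force: 98.1
```

```bash
python3 - <<'E'
from h import *
goto(.4737,.0466,.0546,10.6); w=save('wrist','w9.png')
cv2.imwrite('pics/w9c.png',cv2.resize(w[150:300,220:410],(760,600),interpolation=cv2.INTER_CUBIC))
E
```

```text
t 16.35 at [0.4743 0.0476 0.076 ] yaw 10.7 F [ 0.1  1.  -3.2] w 0.0084 turn [ 0.09 -0.07  0.1 ] shift [-0.8  0.9 21.4]
```

View pics/w9c.png

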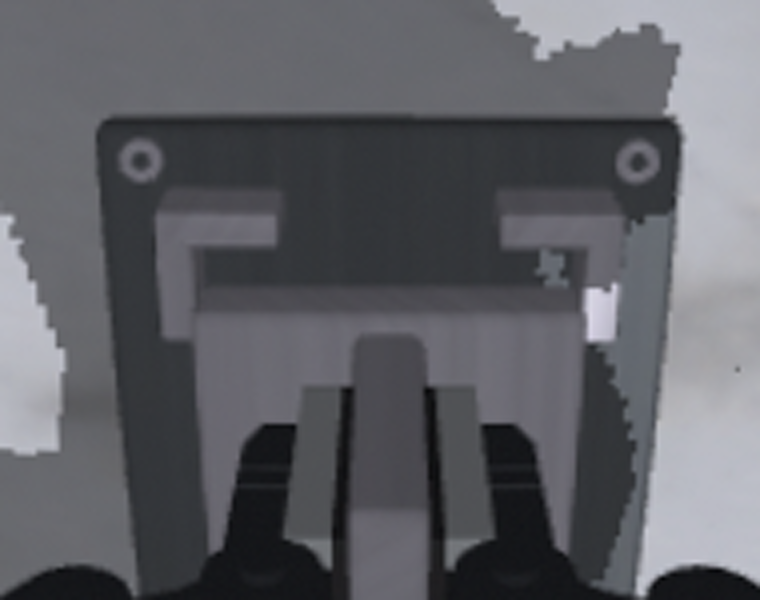

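```bash
python3 - <<'E'
from h import *
o,R=state()
f=lambda u,v,z:(R.T@(px2w('wrist',(220+u/4,150+v/4),z)-o['tcp_pos'])*1000).round(1)
print('screws',f(140,160,.008),f(638,160,.008),'edge',f(389,118,.008))
print('loc inner',f(240,246,.02),f(540,248,.02),'outer',f(220,213,.02),f(560,215,.02))
zb=.0294; print('plate bottom edge',f(250,288,zb),f(520,288,zb),'top',f(193,312,zb+.012),f(584,310,zb+.012))
print('side loc inner',f(195,300,.02),f(583,270,.02))
E
```

```text
screws [ 25.  -40.7  68.1] [25.  40.6 68.3] edge [31.9 -0.1 68.2]
loc inner [ 14.7 -23.2  56.1] [14.4 23.5 56.2] outer [ 20.2 -26.1  56.1] [19.9 26.3 56.2]
plate bottom edge [ 11.7 -20.8  46.7] [11.7 19.5 46.8] top [ 13.2 -27.6  34.7] [13.5 27.3 34.8]
side loc inner [  5.5 -30.9  56.1] [10.6 30.5 56.2]
```

Emit:
step_arm --moves '[{"rx":0,"ry":0,"rz":0,"dx":-0.8,"dy":0,"dz":5,"gripper":-1},{"rx":0,"ry":0,"rz":0,"dx":0,"dy":0,"dz":4,"gripper":-1},{"rx":0,"ry":0,"rz":0,"dx":0,"dy":0,"dz":3,"gripper":-1},{"rx":0,"ry":0,"rz":0,"dx":0,"dy":0,"dz":2,"gripper":-1},{"rx":0,"ry":0,"rz":0,"dx":0,"dy":0,"dz":2,"gripper":-1},{"rx":0,"ry":0,"rz":0,"dx":0,"dy":0,"dz":0,"gripper":-1}]'

```text
clock: 17.15
tcp_pos: [0.4729, 0.0475, 0.0592]
orientation: [3.126, 0.294, -0.0]
contact_force: [0.2, -0.3, -5.0]
grip_width: 0.0086
gripper_force: 98.1
```

```bash
python3 - <<'E'
from h import *
goto(.4737,.0466,.0546,10.6)
E
```

```text
t 17.15 at [0.4729 0.0475 0.0592] yaw 10.73 F [ 0.2 -0.3 -5. ] w 0.0086 turn [0.09 0.01 0.13] shift [0.7 1.  4.6]
```

No contact below the locator tops, so it is inside. I lower the rest.

Emit:
step_arm --moves '[{"rx":0,"ry":0,"rz":0,"dx":0,"dy":0,"dz":2,"gripper":-1},{"rx":0,"ry":0,"rz":0,"dx":0,"dy":0,"dz":1.2,"gripper":-1},{"rx":0,"ry":0,"rz":0,"dx":0,"dy":0,"dz":0.8,"gripper":-1},{"rx":0,"ry":0,"rz":0,"dx":0,"dy":0,"dz":0,"gripper":-1}]'

```text
clock: 17.65
tcp_pos: [0.4729, 0.0475, 0.0553]
orientation: [3.126, 0.294, 0.0]
contact_force: [0.0, 0.2, -3.4]
grip_width: 0.0085
gripper_force: 98.1
```

```bash
python3 - <<'E'
from h import *
goto(.4737,.0466,.0546,10.6)
E
```

```text
t 17.65 at [0.4729 0.0475 0.0553] yaw 10.73 F [ 0.   0.2 -3.4] w 0.0085 turn [0.09 0.   0.13] shift [0.6 1.  0.7]
```

Emit:
step_arm --moves '[{"rx":0,"ry":0,"rz":0,"dx":0,"dy":0,"dz":0.8,"gripper":-1},{"rx":0,"ry":0,"rz":0,"dx":0,"dy":0,"dz":0.3,"gripper":-1},{"rx":0,"ry":0,"rz":0,"dx":0,"dy":0,"dz":0,"gripper":0.2},{"rx":0,"ry":0,"rz":0,"dx":0,"dy":0,"dz":0,"gripper":0.2},{"rx":0,"ry":0,"rz":0,"dx":0,"dy":0,"dz":0,"gripper":0.2},{"rx":0,"ry":0,"rz":0,"dx":0,"dy":0,"dz":-40,"gripper":0.2},{"rx":0,"ry":0,"rz":0,"dx":0,"dy":0,"dz":-50,"gripper":0.2},{"rx":0,"ry":0,"rz":0,"dx":-20,"dy":0,"dz":-50,"gripper":0.2},{"rx":0,"ry":0,"rz":0,"dx":-20,"dy":0,"dz":-20,"gripper":0.2},{"rx":0,"ry":0,"rz":0,"dx":0,"dy":0,"dz":0,"gripper":0.2},{"rx":0,"ry":0,"rz":0,"dx":0,"dy":0,"dz":0,"gripper":0.2},{"rx":0,"ry":0,"rz":0,"dx":0,"dy":0,"dz":0,"gripper":0.2}]'

```text
clock: 19.15
tcp_pos: [0.4336, 0.0404, 0.2132]
orientation: [3.127, 0.294, -0.002]
contact_force: [0.0, 0.7, -0.3]
grip_width: 0.0511
gripper_force: 0.0
```

```bash
python3 - <<'E'
from h import *
goto(.4255,.038,.0546,10.6); 
p=w2px('wrist',(.4255,.038,.08)); print(p); w=save('wrist','w10.png')
u,v=int(p[0])-100,int(p[1])-90; print(u,v)
cv2.imwrite('pics/w10c.png',cv2.resize(w[v:v+150,u:u+200],(800,600),interpolation=cv2.INTER_CUBIC))
E
```

```text
t 19.15 at [0.4336 0.0404 0.2132] yaw 10.74 F [ 0.   0.7 -0.3] w 0.0511 turn [0.06 0.09 0.14] shift [ -8.4   0.8 158.6]
[318.07387243 203.52766715]
218 113
```

View pics/w10c.png

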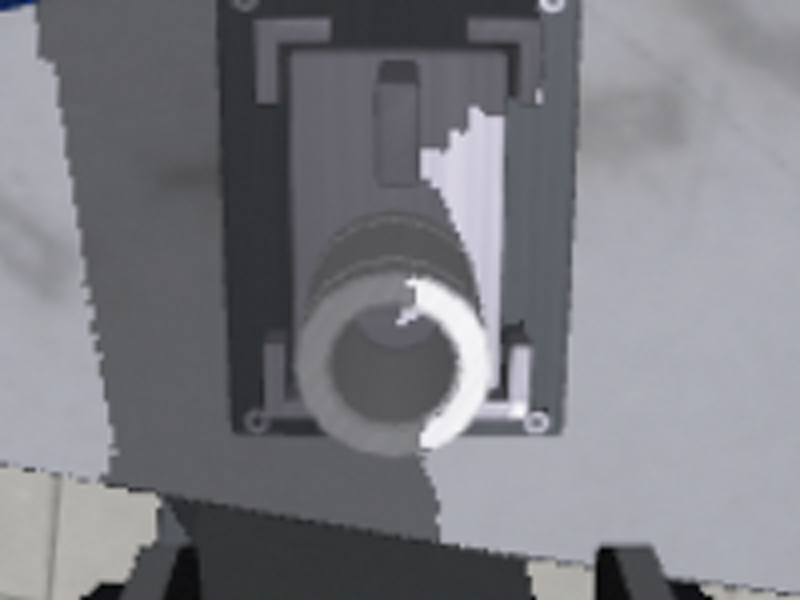

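The carrier sits between the four locators and the barrel is upright on it, with the rim at px (316,204). My picture views are used up (this was one over the limit of 14), so from here I look only by image code. I go to the rods.

```bash
python3 - <<'E'
from h import *
print('barrel',px2w('wrist',(316.4,203.75),.08).round(4))
save('top','top_ref.png')
goto(.57,.006,.25,-6.4)
E
```

```text
barrel [0.425  0.0394 0.08  ]
t 19.25 at [0.4336 0.0404 0.2134] yaw 10.74 F [-0.9 -1.1  0.2] w 0.0512 turn [ 0.07  0.08 17.14] shift [139.4  19.  -36.6]
```

Emit:
step_arm --moves '[{"rx":0,"ry":0,"rz":8.6,"dx":0,"dy":0,"dz":-20,"gripper":0.2},{"rx":0,"ry":0,"rz":8.6,"dx":0,"dy":0,"dz":-17,"gripper":-0.05},{"rx":0,"ry":0,"rz":0,"dx":46,"dy":6,"dz":0,"gripper":-0.05},{"rx":0,"ry":0,"rz":0,"dx":46,"dy":6,"dz":0,"gripper":-0.05},{"rx":0,"ry":0,"rz":0,"dx":47,"dy":7,"dz":0,"gripper":-0.05},{"rx":0,"ry":0,"rz":0,"dx":0,"dy":0,"dz":0,"gripper":-0.05},{"rx":0,"ry":0,"rz":0,"dx":0,"dy":0,"dz":0,"gripper":-0.05},{"rx":0,"ry":0,"rz":0,"dx":0,"dy":0,"dz":0,"gripper":-0.05}]'

```text
clock: 20.25
tcp_pos: [0.5685, 0.0064, 0.2512]
orientation: [3.135, -0.176, -0.001]
contact_force: [-0.1, 0.1, -0.4]
grip_width: 0.0405
gripper_force: 0.0
```

```bash
cat >> h.py <<'E'
def heads(f,guess):
    o,_=state(); H=[w2px('wrist',(x,y,.138)) for x,y in guess]; im=save('wrist',f)
    g=cv2.medianBlur(cv2.cvtColor(im,cv2.COLOR_BGR2GRAY),3)
    out=[]
    for (x,y),p in zip(guess,H):
        u,v=int(p[0]),int(p[1]); rad=np.linalg.norm(w2px('wrist',(x,y+.011,.138))-p)
        a,b=max(u-40,0),max(v-40,0)
        sub=cv2.resize(g[b:v+40,a:u+40],None,fx=4,fy=4,interpolation=cv2.INTER_CUBIC)
        c=cv2.HoughCircles(sub,cv2.HOUGH_GRADIENT,1,20,param1=60,param2=18,minRadius=int(3.5*rad),maxRadius=int(4.6*rad)+2)
        print('pred',p.round(1),'rad',round(rad,1))
        if c is None: print(' none'); continue
        for q in c[0][:3]:
            uv=(a+q[0]/4,b+q[1]/4); print('  ',np.round(uv,1),round(q[2]/4,1),px2w('wrist',uv,.138).round(4))
E
python3 - <<'E'
from h import *
goto(.57,.006,.25,-6.4)
heads('w11.png',[(.6392,.0084),(.6337,-.0513),(.6268,-.1109),(.6191,-.1704)])
E
```

```text
t 20.25 at [0.5685 0.0064 0.2512] yaw -6.41 F [-0.1  0.1 -0.4] w 0.0405 turn [ 0.1   0.02 -0.01] shift [1.5 0.2 1.2]
pred [304.1 114.8] rad 14.7
   [303.1 110.4] 14.8 [0.6428 0.0086 0.138 ]
pred [382.8 114.5] rad 14.3
   [380.1 111.9] 14.4 [ 0.636  -0.0495  0.138 ]
   [385.6 111.1] 14.4 [ 0.6363 -0.0539  0.138 ]
pred [454.  119.1] rad 12.5
   [456.6 116.1] 12.3 [ 0.6293 -0.1137  0.138 ]
   [443.1 115.1] 11.8 [ 0.6305 -0.1015  0.138 ]
pred [512.6 126.2] rad 10.1
   [516.4 123.4] 11.0 [ 0.6216 -0.1751  0.138 ]
```

Emit:
step_arm --moves '[{"rx":0,"ry":0,"rz":0,"dx":36,"dy":-4.8,"dz":0,"gripper":-0.05},{"rx":0,"ry":0,"rz":0,"dx":36,"dy":-5,"dz":0,"gripper":-0.05},{"rx":0,"ry":0,"rz":0,"dx":0,"dy":0,"dz":35,"gripper":-0.05},{"rx":0,"ry":0,"rz":0,"dx":0,"dy":0,"dz":30,"gripper":-0.05},{"rx":0,"ry":0,"rz":0,"dx":0,"dy":0,"dz":0,"gripper":-0.05},{"rx":0,"ry":0,"rz":0,"dx":0,"dy":0,"dz":0,"gripper":-0.05}]'

```text
clock: 21.05
tcp_pos: [0.6427, 0.0076, 0.1879]
orientation: [3.135, -0.177, 0.004]
contact_force: [-0.4, -0.2, -0.6]
grip_width: 0.0404
gripper_force: 0.0
```

```bash
python3 - <<'E'
from h import *
goto(.641,.0085,.129,-6.4)
heads('w12.png',[(.641,.0085),(.635,-.0513),(.6285,-.112)])
E
```

```text
t 21.05 at [0.6427 0.0076 0.1879] yaw -6.46 F [-0.4 -0.2 -0.6] w 0.0404 turn [ 0.07 -0.13 -0.06] shift [-1.8 -0.7 58.9]
pred [316.3 239.8] rad 17.5
 none
pred [410.3 237.6] rad 16.8
   [408.1 233.9] 16.6 [ 0.638 -0.05   0.138]
   [444.6 200.9] 17.3 [ 0.6576 -0.0744  0.138 ]
pred [490.9 234. ] rad 13.8
   [485.1 231.1] 14.7 [ 0.6317 -0.1071  0.138 ]
```

```bash
cat >> h.py <<'E'
def fit(n,im,x0,y0,z,rad,rng=.007,st=.0005,cam=None):
    """best circle centre (x,y) at height z by mean normal gradient along its projected outline"""
    c=cam or r.camera_info(n); K=np.array(c['mtx']); R=cv2.Rodrigues(np.array(c['rvec'],float))[0]; t=np.array(c['tvec'],float).ravel()
    g=cv2.GaussianBlur(cv2.cvtColor(im,cv2.COLOR_BGR2GRAY),(0,0),1).astype(np.float32)
    gx=cv2.Sobel(g,cv2.CV_32F,1,0);gy=cv2.Sobel(g,cv2.CV_32F,0,1)
    th=np.linspace(0,2*np.pi,72,endpoint=False); d=np.arange(-rng,rng+1e-9,st)
    def proj(P):
        q=P@R.T+t
        if n=='wrist':
            h=np.hypot(q[...,0],q[...,1]); a=np.arctan2(h,q[...,2]); e=q[...,:2]/h[...,None]*a[...,None]
        else: e=q[...,:2]/q[...,2:]
        return np.stack([K[0,0]*e[...,0]+K[0,2],K[1,1]*e[...,1]+K[1,2]],-1).astype(np.float32)
    X,Y=np.meshgrid(x0+d,y0+d,indexing='ij')
    ring=lambda rr:proj(np.stack([X[...,None]+rr*np.cos(th),Y[...,None]+rr*np.sin(th),np.full(X.shape+(72,),z)],-1))
    p=ring(rad); nn=ring(rad*1.05)-p; nn/=np.linalg.norm(nn,axis=-1,keepdims=True)
    sm=lambda G:cv2.remap(G,p[...,0].reshape(-1,72),p[...,1].reshape(-1,72),cv2.INTER_LINEAR).reshape(p.shape[:-1])
    s=np.abs(sm(gx)*nn[...,0]+sm(gy)*nn[...,1]); s=np.minimum(s,60).mean(-1)
    i=np.unravel_index(s.argmax(),s.shape); return np.array([X[i],Y[i]]).round(4),s.max().round(1),np.median(s).round(1)
E
python3 - <<'E'
from h import *
im=cv2.imread('pics/w12.png'); t=cv2.imread('pics/top_ref.png')
for x,y in[(.641,.0085),(.635,-.0513),(.6285,-.112),(.621,-.1715)]:
    print('wrist',fit('wrist',im,x,y,.138,.011),'top',fit('top',t,x,y,.138,.011))
print('barrel top',fit('top',t,.425,.039,.08,.022))
E
```

```text
wrist (array([0.6445, 0.0075]), np.float32(36.7), np.float32(15.7)) top (array([0.6395, 0.0055]), np.float32(48.2), np.float32(37.2))
wrist (array([ 0.636 , -0.0508]), np.float32(45.9), np.float32(25.2)) top (array([ 0.6315, -0.0538]), np.float32(48.3), np.float32(35.0))
wrist (array([ 0.6305, -0.109 ]), np.float32(47.7), np.float32(28.5)) top (array([ 0.624, -0.113]), np.float32(52.7), np.float32(38.5))
wrist (array([ 0.6215, -0.1685]), np.float32(47.0), np.float32(25.8)) top (array([ 0.617 , -0.1705]), np.float32(51.8), np.float32(37.7))
barrel top (array([0.43 , 0.037]), np.float32(2.3), np.float32(1.7))
```

Emit:
step_arm --moves '[{"rx":0,"ry":0,"rz":0,"dx":1.3,"dy":0,"dz":20,"gripper":-0.05},{"rx":0,"ry":0,"rz":0,"dx":0,"dy":0,"dz":20,"gripper":-0.05},{"rx":0,"ry":0,"rz":0,"dx":0,"dy":0,"dz":17,"gripper":-0.05},{"rx":0,"ry":0,"rz":0,"dx":0,"dy":0,"dz":0,"gripper":-0.05},{"rx":0,"ry":0,"rz":0,"dx":0,"dy":0,"dz":0,"gripper":-1},{"rx":0,"ry":0,"rz":0,"dx":0,"dy":0,"dz":0,"gripper":-1},{"rx":0,"ry":0,"rz":0,"dx":0,"dy":0,"dz":0,"gripper":-1},{"rx":0,"ry":0,"rz":0,"dx":0,"dy":0,"dz":0,"gripper":-1},{"rx":0,"ry":0,"rz":0,"dx":0,"dy":0,"dz":0,"gripper":-1}]' --grip_force 70

```text
clock: 22.22
tcp_pos: [0.6438, 0.0071, 0.1298]
orientation: [3.135, -0.177, 0.002]
contact_force: [0.2, 0.5, 1.5]
grip_width: 0.0204
gripper_force: 68.7
```

```bash
python3 - <<'E'
from h import *
goto(.641,.0085,.129,-6.4)
o,R=state(); w=r.grab_frame('wrist')
p=fit('wrist',w,o['tcp_pos'][0],o['tcp_pos'][1],.138,.011); print(p, ((p[0]-o['tcp_pos'][:2])*1000).round(1))
E
```

```text
t 22.23 at [0.6438 0.0071 0.1298] yaw -6.48 F [0.2 0.5 1.5] w 0.0204 turn [ 0.08 -0.07 -0.08] shift [-2.9 -1.1  0.8]
(array([0.6393, 0.0086]), np.float32(37.9), np.float32(21.8)) [-4.5  1.5]
```

Emit:
step_arm --moves '[{"rx":0,"ry":0,"rz":0,"dx":0,"dy":0,"dz":-10,"gripper":-1},{"rx":0,"ry":0,"rz":0,"dx":0,"dy":0,"dz":-25,"gripper":-1},{"rx":0,"ry":0,"rz":0,"dx":0,"dy":0,"dz":-40,"gripper":-1},{"rx":0,"ry":0,"rz":0,"dx":0,"dy":0,"dz":-35,"gripper":-1},{"rx":0,"ry":0,"rz":0,"dx":0,"dy":0,"dz":0,"gripper":-1}]'

```text
clock: 22.9
tcp_pos: [0.6452, 0.0075, 0.2431]
orientation: [3.136, -0.178, 0.011]
contact_force: [-0.5, -0.3, -1.3]
grip_width: 0.0204
gripper_force: 68.6
```

```bash
python3 - <<'E'
from h import *
o,R=state(); T=o['tcp_pos']; zt=T[2]-.1298+.138
w=save('wrist','w13.png'); t=save('top','top1.png'); o,R=state()
print('barrel top',fit('top',t,.425,.039,.08,.022),fit('top',t,.425,.039,.08,.014))
for k in range(-6,7):
    p=T+R[:,0]*k*.001; print(k,fit('wrist',w,p[0],p[1],zt,.011,rng=.0001,st=.0001)[1],end=' ')
print()
for y,x in((R[:,1],0),): pass
goto(.425,.039,.24,-6.4)
E
```

```text
barrel top (array([0.418, 0.032]), np.float32(44.4), np.float32(33.8)) (array([0.424 , 0.0395]), np.float32(46.8), np.float32(23.8))
-6 20.9 -5 24.4 -4 26.9 -3 27.1 -2 25.6 -1 26.5 0 28.7 1 38.1 2 34.7 3 38.7 4 28.7 5 33.6 6 29.6 
t 23.0 at [0.6431 0.0071 0.2391] yaw -6.47 F [-0.1 -0.1 -2. ] w 0.02 turn [ 0.11 -0.01 -0.07] shift [-220.3   -7.4   -0.9]
```

```bash
python3 - <<'E'
from h import *
o,R=state(); T=o['tcp_pos']; zt=T[2]-.1298+.138; c=r.camera_info('wrist')
w=save('wrist','w14.png'); print(T,r.get_obs()['tcp_pos'])
for rad in(.011,.0105):
  print(rad,[(k/2,float(fit('wrist',w,*(T+R[:,0]*k*.0005)[:2],zt,rad,rng=.0001,st=.0001,cam=c)[1])) for k in range(-6,11)])
g=cv2.cvtColor(w,cv2.COLOR_BGR2GRAY)
p=w2px('wrist',np.r_[T[:2],zt]); print(p)
u=int(round(p[0])); print([int(a) for a in g[int(p[1])-45:int(p[1])+45,u]])
for rr in(-.011,.011): q=T+R[:,0]*rr; print('edge rows',w2px('wrist',np.r_[q[:2],zt])[1]-int(p[1])+45)
E
```

```text
[0.64305458 0.00709361 0.23912908] [0.64263907 0.0069709  0.23823634]
0.011 [(-3.0, 28.799999237060547), (-2.5, 28.200000762939453), (-2.0, 28.399999618530273), (-1.5, 28.0), (-1.0, 29.200000762939453), (-0.5, 34.099998474121094), (0.0, 39.900001525878906), (0.5, 44.5), (1.0, 44.900001525878906), (1.5, 39.400001525878906), (2.0, 37.20000076293945), (2.5, 39.599998474121094), (3.0, 36.5), (3.5, 30.799999237060547), (4.0, 28.600000381469727), (4.5, 32.900001525878906), (5.0, 34.79999923706055)]
0.0105 [(-3.0, 31.299999237060547), (-2.5, 31.5), (-2.0, 32.0), (-1.5, 34.20000076293945), (-1.0, 38.20000076293945), (-0.5, 39.900001525878906), (0.0, 40.900001525878906), (0.5, 43.20000076293945), (1.0, 47.20000076293945), (1.5, 47.400001525878906), (2.0, 40.400001525878906), (2.5, 34.099998474121094), (3.0, 38.29999923706055), (3.5, 36.20000076293945), (4.0, 29.399999618530273), (4.5, 26.600000381469727), (5.0, 31.899999618530273)]
[317.28867379 293.96990761]
[67, 67, 66, 67, 58, 45, 47, 66, 67, 67, 67, 67, 62, 41, 40, 63, 67, 68, 68, 68, 66, 50, 39, 51, 64, 68, 68, 70, 72, 75, 77, 79, 82, 83, 87, 93, 94, 94, 96, 97, 98, 98, 98, 98, 96, 96, 97, 97, 97, 97, 96, 95, 96, 96, 96, 96, 96, 96, 95, 96, 94, 95, 95, 96, 92, 86, 86, 89, 100, 94, 86, 86, 85, 86, 86, 86, 86, 86, 86, 86, 86, 86, 85, 86, 86, 85, 87, 106, 100, 86]
edge rows 64.35225660927784
edge rows 25.789942751369267
```

Emit:
step_arm --moves '[{"rx":0,"ry":0,"rz":0,"dx":-30,"dy":-1,"dz":0,"gripper":-1},{"rx":0,"ry":0,"rz":0,"dx":-50,"dy":-2,"dz":0,"gripper":-1},{"rx":0,"ry":0,"rz":0,"dx":-50,"dy":-2,"dz":0,"gripper":-1},{"rx":0,"ry":0,"rz":0,"dx":-50,"dy":-2,"dz":0,"gripper":-1},{"rx":0,"ry":0,"rz":0,"dx":-40,"dy":0,"dz":0,"gripper":-1},{"rx":0,"ry":0,"rz":0,"dx":0,"dy":0,"dz":0,"gripper":-1},{"rx":0,"ry":0,"rz":0,"dx":0,"dy":0,"dz":0,"gripper":-1}]'

```text
clock: 23.92
tcp_pos: [0.4259, 0.0388, 0.2388]
orientation: [3.135, -0.178, 0.0]
contact_force: [-0.3, 0.5, -1.6]
grip_width: 0.0198
gripper_force: 68.6
```

```bash
python3 - <<'E'
from h import *
goto(.424,.039,.2,-6.4); s=save('side','s1.png')
b=cv2.imread('pics/side0.png')
print('barrel side',fit('side',s,.425,.039,.08,.022),fit('side',s,.425,.039,.08,.014))
E
```

```text
t 23.93 at [0.4259 0.0388 0.2388] yaw -6.49 F [-0.3  0.5 -1.6] w 0.0198 turn [ 0.09 -0.01 -0.09] shift [-1.9 -0.  38.8]
barrel side (array([0.4245, 0.0405]), np.float32(53.0), np.float32(42.2)) (array([0.4225, 0.039 ]), np.float32(60.0), np.float32(45.0))
```

Emit:
step_arm --moves '[{"rx":0,"ry":0,"rz":0,"dx":-1.8,"dy":0,"dz":20,"gripper":-1},{"rx":0,"ry":0,"rz":0,"dx":0,"dy":0,"dz":20,"gripper":-1},{"rx":0,"ry":0,"rz":0,"dx":0,"dy":0,"dz":5,"gripper":-1},{"rx":0,"ry":0,"rz":0,"dx":0,"dy":0,"dz":5,"gripper":-1},{"rx":0,"ry":0,"rz":0,"dx":0,"dy":0,"dz":3,"gripper":-1},{"rx":0,"ry":0,"rz":0,"dx":0,"dy":0,"dz":0,"gripper":-1}]'

```text
clock: 24.72
tcp_pos: [0.4241, 0.0392, 0.1864]
orientation: [3.135, -0.177, 0.001]
contact_force: [0.1, -0.2, -1.8]
grip_width: 0.0201
gripper_force: 68.6
```

```bash
python3 - <<'E'
from h import *
goto(.424,.039,.1518,-6.4)
E
```

```text
t 24.73 at [0.4241 0.0392 0.1864] yaw -6.48 F [ 0.1 -0.2 -1.8] w 0.0201 turn [ 0.08 -0.05 -0.08] shift [-0.1  0.2 34.6]
```

The foot is in the bore with no force.

Emit:
step_arm --moves '[{"rx":0,"ry":0,"rz":0,"dx":0,"dy":0,"dz":4,"gripper":-1},{"rx":0,"ry":0,"rz":0,"dx":0,"dy":0,"dz":4,"gripper":-1},{"rx":0,"ry":0,"rz":0,"dx":0,"dy":0,"dz":4,"gripper":-1},{"rx":0,"ry":0,"rz":0,"dx":0,"dy":0,"dz":4,"gripper":-1},{"rx":0,"ry":0,"rz":0,"dx":0,"dy":0,"dz":4,"gripper":-1},{"rx":0,"ry":0,"rz":0,"dx":0,"dy":0,"dz":4,"gripper":-1},{"rx":0,"ry":0,"rz":0,"dx":0,"dy":0,"dz":4,"gripper":-1},{"rx":0,"ry":0,"rz":0,"dx":0,"dy":0,"dz":2,"gripper":-1},{"rx":0,"ry":0,"rz":0,"dx":0,"dy":0,"dz":0,"gripper":-1}]'

```text
clock: 25.85
tcp_pos: [0.4238, 0.0391, 0.156]
orientation: [3.135, -0.177, 0.0]
contact_force: [-0.9, 0.2, -2.0]
grip_width: 0.0203
gripper_force: 68.9
```

```bash
python3 - <<'E'
from h import *
goto(.424,.039,.1518,-6.4)
E
```

```text
t 25.85 at [0.4238 0.0391 0.156 ] yaw -6.47 F [-0.9  0.2 -2. ] w 0.0203 turn [ 0.08 -0.01 -0.07] shift [0.2 0.1 4.2]
```

Emit:
step_arm --moves '[{"rx":0,"ry":0,"rz":0,"dx":0,"dy":0,"dz":1,"gripper":-1},{"rx":0,"ry":0,"rz":0,"dx":0,"dy":0,"dz":1,"gripper":-1},{"rx":0,"ry":0,"rz":0,"dx":0,"dy":0,"dz":1,"gripper":-1}]'

```text
clock: 26.22
tcp_pos: [0.424, 0.039, 0.1533]
orientation: [3.135, -0.177, 0.001]
contact_force: [-0.2, 0.3, 3.2]
grip_width: 0.0201
gripper_force: 69.0
```

```bash
python3 - <<'E'
from h import *
goto(.424,.039,.1518,-6.4)
E
```

```text
t 26.23 at [0.424  0.039  0.1533] yaw -6.47 F [-0.2  0.3  3.2] w 0.0201 turn [ 0.09 -0.04 -0.07] shift [0.  0.  1.5]
```

Emit:
step_arm --moves '[{"rx":0,"ry":0,"rz":0,"dx":0,"dy":0,"dz":0.6,"gripper":-1},{"rx":0,"ry":0,"rz":0,"dx":0,"dy":0,"dz":0.6,"gripper":-1}]'

```text
clock: 26.48
tcp_pos: [0.4239, 0.0391, 0.1521]
orientation: [3.135, -0.177, 0.001]
contact_force: [-1.7, 1.1, 3.6]
grip_width: 0.02
gripper_force: 69.0
```

Emit:
step_arm --moves '[{"rx":0,"ry":0,"rz":0,"dx":0,"dy":0,"dz":0.6,"gripper":-1}]'

```text
clock: 26.6
tcp_pos: [0.4241, 0.0391, 0.1516]
orientation: [3.135, -0.177, 0.001]
contact_force: [-1.2, -0.4, 8.7]
grip_width: 0.0205
gripper_force: 69.6
```

Emit:
step_arm --moves '[{"rx":0,"ry":0,"rz":0,"dx":0,"dy":0,"dz":0.4,"gripper":-1},{"rx":0,"ry":0,"rz":0,"dx":0,"dy":0,"dz":0,"gripper":-1}]'

```text
clock: 26.85
tcp_pos: [0.4243, 0.0391, 0.1516]
orientation: [3.135, -0.177, 0.002]
contact_force: [-2.7, 0.2, 9.6]
grip_width: 0.0204
gripper_force: 69.8
```

Emit:
step_arm --moves '[{"rx":0,"ry":0,"rz":0,"dx":0,"dy":0,"dz":0.4,"gripper":-1},{"rx":0,"ry":0,"rz":0,"dx":0,"dy":0,"dz":0,"gripper":-1}]'

```text
clock: 27.1
tcp_pos: [0.4246, 0.0391, 0.1516]
orientation: [3.135, -0.177, 0.003]
contact_force: [-2.7, 0.2, 13.3]
grip_width: 0.0202
gripper_force: 70.2
```

Bottomed: z stopped at .1516 against a predicted .1518, at 13 N. I hold it for more than 1 s.

Emit:
step_arm --moves '[{"rx":0,"ry":0,"rz":0,"dx":0,"dy":0,"dz":0.3,"gripper":-1},{"rx":0,"ry":0,"rz":0,"dx":0,"dy":0,"dz":0,"gripper":-1},{"rx":0,"ry":0,"rz":0,"dx":0,"dy":0,"dz":0,"gripper":-1},{"rx":0,"ry":0,"rz":0,"dx":0,"dy":0,"dz":0,"gripper":-1},{"rx":0,"ry":0,"rz":0,"dx":0,"dy":0,"dz":0,"gripper":-1},{"rx":0,"ry":0,"rz":0,"dx":0,"dy":0,"dz":0,"gripper":-1},{"rx":0,"ry":0,"rz":0,"dx":0,"dy":0,"dz":0,"gripper":-1},{"rx":0,"ry":0,"rz":0,"dx":0,"dy":0,"dz":0,"gripper":-1},{"rx":0,"ry":0,"rz":0,"dx":0,"dy":0,"dz":0,"gripper":-1},{"rx":0,"ry":0,"rz":0,"dx":0,"dy":0,"dz":0,"gripper":-1},{"rx":0,"ry":0,"rz":0,"dx":0,"dy":0,"dz":0,"gripper":-1}]'

```text
clock: 28.48
tcp_pos: [0.4248, 0.0392, 0.1516]
orientation: [3.135, -0.178, 0.003]
contact_force: [-2.5, -0.8, 15.9]
grip_width: 0.0201
gripper_force: 70.5
```

Emit:
step_arm --moves '[{"rx":0,"ry":0,"rz":0,"dx":0,"dy":0,"dz":-4,"gripper":-1},{"rx":0,"ry":0,"rz":0,"dx":0,"dy":0,"dz":-10,"gripper":-1},{"rx":0,"ry":0,"rz":0,"dx":0,"dy":0,"dz":-20,"gripper":-1},{"rx":0,"ry":0,"rz":0,"dx":0,"dy":0,"dz":-35,"gripper":-1},{"rx":0,"ry":0,"rz":0,"dx":0,"dy":0,"dz":-22,"gripper":-1},{"rx":0,"ry":0,"rz":0,"dx":0,"dy":0,"dz":0,"gripper":-1},{"rx":0,"ry":0,"rz":0,"dx":0,"dy":0,"dz":0,"gripper":-1}]'

```text
clock: 29.35
tcp_pos: [0.4232, 0.039, 0.2405]
orientation: [3.135, -0.177, -0.001]
contact_force: [-0.3, -0.4, -2.5]
grip_width: 0.0202
gripper_force: 68.5
```

```bash
python3 - <<'E'
from h import *
goto(.6438,.0071,.24,-6.4)
s=save('side','s2.png'); t=save('top','top2.png')
print('barrel side',fit('side',s,.425,.039,.08,.022),fit('side',s,.425,.039,.08,.014))
E
```

```text
t 29.35 at [0.4232 0.039  0.2405] yaw -6.48 F [-0.3 -0.4 -2.5] w 0.0202 turn [ 0.11  0.05 -0.08] shift [222.8   7.1   0.5]
barrel side (array([0.423, 0.035]), np.float32(53.8), np.float32(43.5)) (array([0.4225, 0.037 ]), np.float32(59.6), np.float32(46.9))
```

Emit:
step_arm --moves '[{"rx":0,"ry":0,"rz":0,"dx":30,"dy":1.1,"dz":0,"gripper":-1},{"rx":0,"ry":0,"rz":0,"dx":50,"dy":2,"dz":0,"gripper":-1},{"rx":0,"ry":0,"rz":0,"dx":50,"dy":2,"dz":0,"gripper":-1},{"rx":0,"ry":0,"rz":0,"dx":50,"dy":2,"dz":0,"gripper":-1},{"rx":0,"ry":0,"rz":0,"dx":42.8,"dy":0,"dz":0,"gripper":-1},{"rx":0,"ry":0,"rz":0,"dx":0,"dy":0,"dz":40,"gripper":-1},{"rx":0,"ry":0,"rz":0,"dx":0,"dy":0,"dz":45,"gripper":-1},{"rx":0,"ry":0,"rz":0,"dx":0,"dy":0,"dz":0,"gripper":-1},{"rx":0,"ry":0,"rz":0,"dx":0,"dy":0,"dz":0,"gripper":-1}]'

```text
clock: 30.58
tcp_pos: [0.6451, 0.0072, 0.1574]
orientation: [3.135, -0.177, 0.002]
contact_force: [0.3, 0.6, -1.4]
grip_width: 0.0203
gripper_force: 68.6
```

```bash
python3 - <<'E'
from h import *
goto(.6438,.0071,.1298,-6.4)
E
```

```text
t 30.57 at [0.6451 0.0072 0.1574] yaw -6.46 F [ 0.3  0.6 -1.4] w 0.0203 turn [ 0.06 -0.07 -0.06] shift [-1.3  0.2 27.6]
```

Emit:
step_arm --moves '[{"rx":0,"ry":0,"rz":0,"dx":-1.3,"dy":0.2,"dz":7,"gripper":-1},{"rx":0,"ry":0,"rz":0,"dx":0,"dy":0,"dz":7,"gripper":-1},{"rx":0,"ry":0,"rz":0,"dx":0,"dy":0,"dz":6,"gripper":-1},{"rx":0,"ry":0,"rz":0,"dx":0,"dy":0,"dz":5,"gripper":-1},{"rx":0,"ry":0,"rz":0,"dx":0,"dy":0,"dz":1.5,"gripper":-1},{"rx":0,"ry":0,"rz":0,"dx":0,"dy":0,"dz":0,"gripper":-1}]'

```text
clock: 31.32
tcp_pos: [0.6433, 0.0068, 0.13]
orientation: [3.135, -0.177, 0.001]
contact_force: [0.1, 0.6, -1.9]
grip_width: 0.0201
gripper_force: 68.9
```

Emit:
step_arm --moves '[{"rx":0,"ry":0,"rz":0,"dx":0,"dy":0,"dz":0.6,"gripper":-1},{"rx":0,"ry":0,"rz":0,"dx":0,"dy":0,"dz":0,"gripper":-1}]'

```text
clock: 31.58
tcp_pos: [0.6435, 0.0068, 0.1298]
orientation: [3.135, -0.177, 0.002]
contact_force: [1.0, 0.6, 1.6]
grip_width: 0.0203
gripper_force: 69.0
```

Emit:
step_arm --moves '[{"rx":0,"ry":0,"rz":0,"dx":0,"dy":0,"dz":0,"gripper":-0.05},{"rx":0,"ry":0,"rz":0,"dx":0,"dy":0,"dz":0,"gripper":-0.05},{"rx":0,"ry":0,"rz":0,"dx":0,"dy":0,"dz":0,"gripper":-0.05},{"rx":0,"ry":0,"rz":0,"dx":0,"dy":0,"dz":-30,"gripper":-0.05},{"rx":0,"ry":0,"rz":0,"dx":0,"dy":0,"dz":-30,"gripper":-0.05},{"rx":0,"ry":0,"rz":0,"dx":0,"dy":29,"dz":0,"gripper":-0.05},{"rx":0,"ry":0,"rz":0,"dx":0,"dy":29.5,"dz":0,"gripper":-0.05},{"rx":0,"ry":0,"rz":0,"dx":0,"dy":0,"dz":0,"gripper":-0.05},{"rx":0,"ry":0,"rz":0,"dx":0,"dy":0,"dz":0,"gripper":-0.05},{"rx":0,"ry":0,"rz":0,"dx":0,"dy":0,"dz":0,"gripper":-0.05}]'

```text
clock: 32.83
tcp_pos: [0.6366, -0.0495, 0.1895]
orientation: [3.136, -0.174, 0.001]
contact_force: [-0.4, 0.2, -0.7]
grip_width: 0.0406
gripper_force: 0.0
```

```bash
cat >> h.py <<'E'
def look(guess,f):
    c=r.camera_info('wrist'); w=save('wrist',f)
    for x,y in guess: print('head',fit('wrist',w,x,y,.138,.011,cam=c))
    t=save('top','t_'+f); print('bore top-cam',fit('top',t,.425,.039,.08,.014))
E
python3 - <<'E'
from h import *
goto(.637,-.0515,.1298,-6.4)
look([(.6445,.007),(.637,-.0515),(.6305,-.109),(.6215,-.1685)],'w20.png')
E
```

```text
t 32.83 at [ 0.6366 -0.0495  0.1895] yaw -6.36 F [-0.4  0.2 -0.7] w 0.0406 turn [ 0.04 -0.03  0.04] shift [ 0.6  1.9 59.7]
head (array([0.643, 0.008]), np.float32(50.3), np.float32(20.4))
head (array([ 0.643 , -0.0515]), np.float32(41.1), np.float32(21.3))
head (array([ 0.629 , -0.1085]), np.float32(48.2), np.float32(28.6))
head (array([ 0.6225, -0.1695]), np.float32(48.7), np.float32(28.8))
bore top-cam (array([0.4225, 0.037 ]), np.float32(50.0), np.float32(36.9))
```

```bash
python3 - <<'E'
from h import *
w=cv2.imread('pics/w20.png')
for z,rad in((.138,.011),(.138,.0105)):
  print([(round(x,4),float(max((fit('wrist',w,x,y,z,rad,rng=.0001,st=.0001)[1] for y in(-.0525,-.0515,-.0505,-.0495))))) for x in np.arange(.631,.6445,.001)])
E
```

```text
[(np.float64(0.631), 19.0), (np.float64(0.632), 22.0), (np.float64(0.633), 24.5), (np.float64(0.634), 26.0), (np.float64(0.635), 28.799999237060547), (np.float64(0.636), 34.70000076293945), (np.float64(0.637), 35.20000076293945), (np.float64(0.638), 37.5), (np.float64(0.639), 35.0), (np.float64(0.64), 35.5), (np.float64(0.641), 37.900001525878906), (np.float64(0.642), 38.20000076293945), (np.float64(0.643), 40.599998474121094), (np.float64(0.644), 40.0)]
[(np.float64(0.631), 18.299999237060547), (np.float64(0.632), 19.799999237060547), (np.float64(0.633), 24.299999237060547), (np.float64(0.634), 28.399999618530273), (np.float64(0.635), 32.20000076293945), (np.float64(0.636), 38.79999923706055), (np.float64(0.637), 43.099998474121094), (np.float64(0.638), 41.599998474121094), (np.float64(0.639), 36.20000076293945), (np.float64(0.64), 34.599998474121094), (np.float64(0.641), 33.70000076293945), (np.float64(0.642), 35.70000076293945), (np.float64(0.643), 37.599998474121094), (np.float64(0.644), 40.0)]
```

The head is at (.6375,−.0515), consistent with the 60 mm pitch, so I grasp it.

Emit:
step_arm --moves '[{"rx":0,"ry":0,"rz":0,"dx":0.6,"dy":1.7,"dz":20,"gripper":-0.05},{"rx":0,"ry":0,"rz":0,"dx":0,"dy":0,"dz":20,"gripper":-0.05},{"rx":0,"ry":0,"rz":0,"dx":0,"dy":0,"dz":19.5,"gripper":-0.05},{"rx":0,"ry":0,"rz":0,"dx":0,"dy":0,"dz":0,"gripper":-0.05},{"rx":0,"ry":0,"rz":0,"dx":0,"dy":0,"dz":0,"gripper":-1},{"rx":0,"ry":0,"rz":0,"dx":0,"dy":0,"dz":0,"gripper":-1},{"rx":0,"ry":0,"rz":0,"dx":0,"dy":0,"dz":0,"gripper":-1},{"rx":0,"ry":0,"rz":0,"dx":0,"dy":0,"dz":0,"gripper":-1},{"rx":0,"ry":0,"rz":0,"dx":0,"dy":0,"dz":0,"gripper":-1}]' --grip_force 70

```text
clock: 34.05
tcp_pos: [0.6372, -0.0531, 0.1303]
orientation: [3.135, -0.177, 0.002]
contact_force: [-0.9, -0.1, 0.3]
grip_width: 0.0204
gripper_force: 68.4
```

Emit:
step_arm --moves '[{"rx":0,"ry":0,"rz":0,"dx":0,"dy":0,"dz":-10,"gripper":-1},{"rx":0,"ry":0,"rz":0,"dx":0,"dy":0,"dz":-25,"gripper":-1},{"rx":0,"ry":0,"rz":0,"dx":0,"dy":0,"dz":-40,"gripper":-1},{"rx":0,"ry":0,"rz":0,"dx":0,"dy":0,"dz":-35,"gripper":-1},{"rx":0,"ry":0,"rz":0,"dx":0,"dy":0,"dz":0,"gripper":-1},{"rx":0,"ry":0,"rz":0,"dx":0,"dy":0,"dz":0,"gripper":-1}]'

```text
clock: 34.8
tcp_pos: [0.6363, -0.053, 0.2393]
orientation: [3.135, -0.177, -0.001]
contact_force: [-0.5, -0.4, -1.4]
grip_width: 0.0203
gripper_force: 68.4
```

```bash
cat >> h.py <<'E'
def held(f,zg):
    o,R=state(); T=o['tcp_pos']; zt=T[2]-zg+.138; c=r.camera_info('wrist'); w=save('wrist',f)
    for rad in(.011,.0105): print([(k/2,float(fit('wrist',w,*(T+R[:,0]*k*.0005)[:2],zt,rad,rng=.0001,st=.0001,cam=c)[1].round(1))) for k in range(-6,9)])
    t=save('top','t_'+f); print('bore top-cam',fit('top',t,.425,.039,.08,.014))
E
python3 - <<'E'
from h import *
held('w21.png',.1298); goto(.424,.039,.24,-6.4)
E
```

```text
[(-3.0, 28.299999237060547), (-2.5, 29.200000762939453), (-2.0, 29.399999618530273), (-1.5, 30.600000381469727), (-1.0, 33.79999923706055), (-0.5, 38.20000076293945), (0.0, 41.29999923706055), (0.5, 45.400001525878906), (1.0, 45.400001525878906), (1.5, 39.0), (2.0, 39.70000076293945), (2.5, 40.0), (3.0, 34.0), (3.5, 29.100000381469727), (4.0, 29.399999618530273)]
[(-3.0, 32.099998474121094), (-2.5, 32.5), (-2.0, 34.400001525878906), (-1.5, 38.099998474121094), (-1.0, 39.400001525878906), (-0.5, 40.20000076293945), (0.0, 41.099998474121094), (0.5, 44.20000076293945), (1.0, 48.5), (1.5, 47.70000076293945), (2.0, 37.0), (2.5, 33.400001525878906), (3.0, 37.70000076293945), (3.5, 35.0), (4.0, 28.0)]
bore top-cam (array([0.4255, 0.046 ]), np.float32(51.5), np.float32(37.7))
t 34.9 at [ 0.636  -0.053   0.2384] yaw -6.47 F [ 0.4  0.6 -2.6] w 0.0199 turn [ 0.11  0.13 -0.07] shift [-220.9  -67.8   -1.6]
```

```bash
python3 - <<'E'
from h import *
a=cv2.imread('pics/top1.png');b=cv2.imread('pics/t_w21.png')
p=w2px('top',(.425,.039,.08)); u,v=p.astype(int); print(p)
for n,im in(('top1',a),('t_w21',b)):
    print(n,fit('top',im,.425,.039,.08,.014,rng=.012),fit('top',im,.425,.039,.08,.022,rng=.012))
g=lambda im:cv2.cvtColor(im,cv2.COLOR_BGR2GRAY)
t=g(a)[v-12:v+13,u-12:u+13]; m=cv2.matchTemplate(g(b)[v-30:v+31,u-30:u+31],t,cv2.TM_CCOEFF_NORMED); print(cv2.minMaxLoc(m))
print(g(a)[v-11:v+12:2,u-12:u+13:2]);print(g(b)[v-11:v+12:2,u-12:u+13:2])
E
```

```text
[307.87582548 248.67476438]
top1 (array([0.424 , 0.0395]), np.float32(46.8), np.float32(24.4)) (array([0.4155, 0.035 ]), np.float32(44.7), np.float32(32.6))
t_w21 (array([0.4245, 0.0495]), np.float32(55.0), np.float32(37.0)) (array([0.4225, 0.0355]), np.float32(52.9), np.float32(37.4))
(-0.5648253560066223, 0.6839273571968079, (36, 2), (19, 19))
[[100 133 108 106 104  96  94 103 107 107 104  81  59]
 [ 98 119 107 106 106 106 107 107 106 108 104  89  62]
 [ 95  95 105 106 108 114 118 118 112 109 106  94  62]
 [ 94  87 104 111 120 120 116 117 122 119 107  96  65]
 [ 94  87 104 118 116  97  93  96 106 123 114  99  71]
 [ 87  89 108 124 102  93 105 106 101 115 120 104  75]
 [ 70  73 108 122  97 100 107 106 104 109 121 104  79]
 [ 63  66 110 127 105 101 106 106 104 113 120 104  87]
 [ 62  63  94 122 118 105 100 100 106 120 112 103  92]
 [ 63  62  81 109 120 121 116 115 120 114 104 104  97]
 [ 64  68  81 103 108 115 118 116 108 101 107 102  96]
 [ 65  88  85  97 103 106 105 104 101  99 100  94  89]]
[[ 96 127 163 167 166 154 133 112 107 109 107  98  66]
 [ 97 119 159 163 150 143 139 119 107 109 108 101  73]
 [ 97 103 151 141 116 124 140 145 122 111 109 104  76]
 [ 96 101 135 116 138 175 186 183 144 121 111 105  79]
 [ 98  98 108 129 179 183 157 137 117 122 122 108  89]
 [ 98  95  99 157 186 144 139 122 103 106 123 113  94]
 [ 98  96 100 172 176 131 160 130 107 102 118 116  97]
 [ 98  93  96 173 177 132 156 126 108 103 118 114 100]
 [ 98  86  81 151 180 133 115 109 103 105 122 108 103]
 [ 98  78  70 111 139 128 114 125 119 120 116 105 105]
 [ 97  78  69  97 109 116 122 129 124 114 106 106 103]
 [ 99  96  77  93 100 105 108 109 105 105 103 105 102]]
```

Emit:
step_arm --moves '[{"rx":0,"ry":0,"rz":0,"dx":-30,"dy":-10,"dz":0,"gripper":-1},{"rx":0,"ry":0,"rz":0,"dx":-50,"dy":-15,"dz":0,"gripper":-1},{"rx":0,"ry":0,"rz":0,"dx":-50,"dy":-15,"dz":0,"gripper":-1},{"rx":0,"ry":0,"rz":0,"dx":-50,"dy":-15,"dz":0,"gripper":-1},{"rx":0,"ry":0,"rz":0,"dx":-41,"dy":-12.8,"dz":0,"gripper":-1},{"rx":0,"ry":0,"rz":0,"dx":0,"dy":0,"dz":0,"gripper":-1},{"rx":0,"ry":0,"rz":0,"dx":0,"dy":0,"dz":0,"gripper":-1}]'

```text
clock: 35.78
tcp_pos: [0.4254, 0.0391, 0.2395]
orientation: [3.135, -0.177, 0.001]
contact_force: [0.1, 0.0, -2.1]
grip_width: 0.0202
gripper_force: 68.5
```

```bash
python3 - <<'E'
from h import *
goto(.424,.039,.1523,-6.4)
E
```

```text
t 35.77 at [0.4254 0.0391 0.2395] yaw -6.48 F [ 0.1  0.  -2.1] w 0.0202 turn [ 0.09 -0.03 -0.08] shift [-1.3  0.2 87.2]
```

Emit:
step_arm --moves '[{"rx":0,"ry":0,"rz":0,"dx":-1.2,"dy":0,"dz":20,"gripper":-1},{"rx":0,"ry":0,"rz":0,"dx":0,"dy":0,"dz":20,"gripper":-1},{"rx":0,"ry":0,"rz":0,"dx":0,"dy":0,"dz":5,"gripper":-1},{"rx":0,"ry":0,"rz":0,"dx":0,"dy":0,"dz":5,"gripper":-1},{"rx":0,"ry":0,"rz":0,"dx":0,"dy":0,"dz":4,"gripper":-1}]'

```text
clock: 36.4
tcp_pos: [0.4269, 0.0401, 0.1881]
orientation: [3.136, -0.178, 0.009]
contact_force: [0.8, 0.4, -1.0]
grip_width: 0.0198
gripper_force: 69.3
```

Emit:
step_arm --moves '[{"rx":0,"ry":0,"rz":0,"dx":0,"dy":0,"dz":4,"gripper":-1},{"rx":0,"ry":0,"rz":0,"dx":0,"dy":0,"dz":4,"gripper":-1},{"rx":0,"ry":0,"rz":0,"dx":0,"dy":0,"dz":4,"gripper":-1},{"rx":0,"ry":0,"rz":0,"dx":0,"dy":0,"dz":4,"gripper":-1}]'

```text
clock: 36.9
tcp_pos: [0.4238, 0.0392, 0.1694]
orientation: [3.135, -0.177, 0.0]
contact_force: [0.3, -1.6, -1.6]
grip_width: 0.0198
gripper_force: 69.3
```

Emit:
step_arm --moves '[{"rx":0,"ry":0,"rz":0,"dx":0,"dy":0,"dz":4,"gripper":-1},{"rx":0,"ry":0,"rz":0,"dx":0,"dy":0,"dz":4,"gripper":-1},{"rx":0,"ry":0,"rz":0,"dx":0,"dy":0,"dz":4,"gripper":-1},{"rx":0,"ry":0,"rz":0,"dx":0,"dy":0,"dz":0,"gripper":-1}]'

```text
clock: 37.4
tcp_pos: [0.4237, 0.0393, 0.1575]
orientation: [3.135, -0.177, 0.0]
contact_force: [1.1, -1.5, -2.7]
grip_width: 0.0202
gripper_force: 69.3
```

Emit:
step_arm --moves '[{"rx":0,"ry":0,"rz":0,"dx":0,"dy":0,"dz":1.5,"gripper":-1},{"rx":0,"ry":0,"rz":0,"dx":0,"dy":0,"dz":1.5,"gripper":-1},{"rx":0,"ry":0,"rz":0,"dx":0,"dy":0,"dz":0.8,"gripper":-1},{"rx":0,"ry":0,"rz":0,"dx":0,"dy":0,"dz":0.8,"gripper":-1},{"rx":0,"ry":0,"rz":0,"dx":0,"dy":0,"dz":0.6,"gripper":-1}]'

```text
clock: 38.02
tcp_pos: [0.4239, 0.0393, 0.1526]
orientation: [3.135, -0.177, 0.001]
contact_force: [-0.0, -3.7, 3.0]
grip_width: 0.0202
gripper_force: 69.7
```

Emit:
step_arm --moves '[{"rx":0,"ry":0,"rz":0,"dx":0,"dy":0,"dz":0.6,"gripper":-1},{"rx":0,"ry":0,"rz":0,"dx":0,"dy":0,"dz":0.4,"gripper":-1}]'

```text
clock: 38.28
tcp_pos: [0.4244, 0.0394, 0.1521]
orientation: [3.135, -0.177, 0.002]
contact_force: [-1.4, -3.9, 13.3]
grip_width: 0.0199
gripper_force: 70.7
```

Emit:
step_arm --moves '[{"rx":0,"ry":0,"rz":0,"dx":0,"dy":0,"dz":0.4,"gripper":-1},{"rx":0,"ry":0,"rz":0,"dx":0,"dy":0,"dz":0,"gripper":-1}]'

```text
clock: 38.52
tcp_pos: [0.4246, 0.0394, 0.1521]
orientation: [3.135, -0.178, 0.003]
contact_force: [-1.7, -3.8, 14.5]
grip_width: 0.0199
gripper_force: 70.9
```

Emit:
step_arm --moves '[{"rx":0,"ry":0,"rz":0,"dx":0,"dy":0,"dz":0.3,"gripper":-1},{"rx":0,"ry":0,"rz":0,"dx":0,"dy":0,"dz":0,"gripper":-1},{"rx":0,"ry":0,"rz":0,"dx":0,"dy":0,"dz":0,"gripper":-1},{"rx":0,"ry":0,"rz":0,"dx":0,"dy":0,"dz":0,"gripper":-1},{"rx":0,"ry":0,"rz":0,"dx":0,"dy":0,"dz":0,"gripper":-1},{"rx":0,"ry":0,"rz":0,"dx":0,"dy":0,"dz":0,"gripper":-1},{"rx":0,"ry":0,"rz":0,"dx":0,"dy":0,"dz":0,"gripper":-1},{"rx":0,"ry":0,"rz":0,"dx":0,"dy":0,"dz":0,"gripper":-1},{"rx":0,"ry":0,"rz":0,"dx":0,"dy":0,"dz":0,"gripper":-1},{"rx":0,"ry":0,"rz":0,"dx":0,"dy":0,"dz":0,"gripper":-1},{"rx":0,"ry":0,"rz":0,"dx":0,"dy":0,"dz":0,"gripper":-1},{"rx":0,"ry":0,"rz":0,"dx":0,"dy":0,"dz":-4,"gripper":-1},{"rx":0,"ry":0,"rz":0,"dx":0,"dy":0,"dz":-10,"gripper":-1},{"rx":0,"ry":0,"rz":0,"dx":0,"dy":0,"dz":-20,"gripper":-1},{"rx":0,"ry":0,"rz":0,"dx":0,"dy":0,"dz":-35,"gripper":-1},{"rx":0,"ry":0,"rz":0,"dx":0,"dy":0,"dz":-22,"gripper":-1},{"rx":0,"ry":0,"rz":0,"dx":0,"dy":0,"dz":0,"gripper":-1},{"rx":0,"ry":0,"rz":0,"dx":0,"dy":0,"dz":0,"gripper":-1}]'

```text
clock: 40.78
tcp_pos: [0.4231, 0.0397, 0.241]
orientation: [3.135, -0.177, -0.001]
contact_force: [0.4, -0.7, -2.6]
grip_width: 0.0204
gripper_force: 69.2
```

```bash
python3 - <<'E'
from h import *
goto(.6372,-.0531,.24,-6.4)
E
```

```text
t 40.77 at [0.4231 0.0397 0.241 ] yaw -6.46 F [ 0.4 -0.7 -2.6] w 0.0204 turn [ 0.09  0.05 -0.06] shift [223.1  68.3   1. ]
```

Emit:
step_arm --moves '[{"rx":0,"ry":0,"rz":0,"dx":30,"dy":10,"dz":0,"gripper":-1},{"rx":0,"ry":0,"rz":0,"dx":50,"dy":15,"dz":0,"gripper":-1},{"rx":0,"ry":0,"rz":0,"dx":50,"dy":15,"dz":0,"gripper":-1},{"rx":0,"ry":0,"rz":0,"dx":50,"dy":15,"dz":0,"gripper":-1},{"rx":0,"ry":0,"rz":0,"dx":41.9,"dy":13.3,"dz":0,"gripper":-1},{"rx":0,"ry":0,"rz":0,"dx":0,"dy":0,"dz":40,"gripper":-1},{"rx":0,"ry":0,"rz":0,"dx":0,"dy":0,"dz":45,"gripper":-1},{"rx":0,"ry":0,"rz":0,"dx":0,"dy":0,"dz":0,"gripper":-1},{"rx":0,"ry":0,"rz":0,"dx":0,"dy":0,"dz":0,"gripper":-1}]'

```text
clock: 41.9
tcp_pos: [0.6371, -0.0531, 0.1577]
orientation: [3.136, -0.177, 0.001]
contact_force: [-0.1, 0.1, -1.1]
grip_width: 0.0199
gripper_force: 69.1
```

```bash
python3 - <<'E'
from h import *
goto(.6372,-.0531,.1303,-6.4)
E
```

```text
t 41.9 at [ 0.6371 -0.0531  0.1577] yaw -6.45 F [-0.1  0.1 -1.1] w 0.0199 turn [ 0.06 -0.05 -0.05] shift [ 0.1 -0.  27.4]
```

Emit:
step_arm --moves '[{"rx":0,"ry":0,"rz":0,"dx":0,"dy":0,"dz":7,"gripper":-1},{"rx":0,"ry":0,"rz":0,"dx":0,"dy":0,"dz":7,"gripper":-1},{"rx":0,"ry":0,"rz":0,"dx":0,"dy":0,"dz":6,"gripper":-1},{"rx":0,"ry":0,"rz":0,"dx":0,"dy":0,"dz":5,"gripper":-1},{"rx":0,"ry":0,"rz":0,"dx":0,"dy":0,"dz":1.7,"gripper":-1},{"rx":0,"ry":0,"rz":0,"dx":0,"dy":0,"dz":0.7,"gripper":-1},{"rx":0,"ry":0,"rz":0,"dx":0,"dy":0,"dz":0,"gripper":-1}]'

```text
clock: 42.78
tcp_pos: [0.6369, -0.0536, 0.1303]
orientation: [3.135, -0.177, 0.002]
contact_force: [-1.0, -0.5, 4.3]
grip_width: 0.0199
gripper_force: 69.7
```

Emit:
step_arm --moves '[{"rx":0,"ry":0,"rz":0,"dx":0,"dy":0,"dz":0.3,"gripper":-0.05},{"rx":0,"ry":0,"rz":0,"dx":0,"dy":0,"dz":0,"gripper":-0.05},{"rx":0,"ry":0,"rz":0,"dx":0,"dy":0,"dz":0,"gripper":-0.05},{"rx":0,"ry":0,"rz":0,"dx":0,"dy":0,"dz":-30,"gripper":-0.05},{"rx":0,"ry":0,"rz":0,"dx":0,"dy":0,"dz":-30,"gripper":-0.05},{"rx":0,"ry":0,"rz":0,"dx":0,"dy":29,"dz":0,"gripper":-0.05},{"rx":0,"ry":0,"rz":0,"dx":0,"dy":30.3,"dz":0,"gripper":-0.05},{"rx":0,"ry":0,"rz":0,"dx":0,"dy":0,"dz":0,"gripper":-0.05},{"rx":0,"ry":0,"rz":0,"dx":0,"dy":0,"dz":0,"gripper":-0.05},{"rx":0,"ry":0,"rz":0,"dx":0,"dy":0,"dz":0,"gripper":-0.05}]'

```text
clock: 44.02
tcp_pos: [0.6301, -0.1107, 0.1895]
orientation: [3.136, -0.174, 0.001]
contact_force: [0.2, 0.8, -0.2]
grip_width: 0.0402
gripper_force: 0.0
```

```bash
cat >> h.py <<'E'
def head(f,x0,y0):
    c=r.camera_info('wrist'); w=save('wrist',f)
    for rad in(.011,.0105):
        S=sorted(((float(fit('wrist',w,x,y,.138,rad,rng=.0001,st=.0001,cam=c)[1].round(1)),round(x,4),round(y,4)) for x in np.arange(x0-.004,x0+.0041,.0005) for y in np.arange(y0-.004,y0+.0041,.0005)),reverse=True); print(S[:4])
E
python3 - <<'E'
from h import *
goto(.6305,-.112,.13,-6.4); head('w30.png',.6305,-.112)
E
```

```text
t 44.02 at [ 0.6301 -0.1107  0.1895] yaw -6.36 F [ 0.2  0.8 -0.2] w 0.0402 turn [ 0.04 -0.03  0.04] shift [ 0.5  1.3 59.5]
[(45.20000076293945, np.float64(0.629), np.float64(-0.1095)), (44.5, np.float64(0.629), np.float64(-0.11)), (44.099998474121094, np.float64(0.6295), np.float64(-0.11)), (43.900001525878906, np.float64(0.6295), np.float64(-0.1095))]
[(48.599998474121094, np.float64(0.63), np.float64(-0.1115)), (47.599998474121094, np.float64(0.6295), np.float64(-0.1115)), (47.400001525878906, np.float64(0.6305), np.float64(-0.1115)), (47.20000076293945, np.float64(0.63), np.float64(-0.111))]
```

Emit:
step_arm --moves '[{"rx":0,"ry":0,"rz":0,"dx":-0.3,"dy":0,"dz":20,"gripper":-0.05},{"rx":0,"ry":0,"rz":0,"dx":0,"dy":0,"dz":20,"gripper":-0.05},{"rx":0,"ry":0,"rz":0,"dx":0,"dy":0,"dz":19.5,"gripper":-0.05},{"rx":0,"ry":0,"rz":0,"dx":0,"dy":0,"dz":0,"gripper":-0.05},{"rx":0,"ry":0,"rz":0,"dx":0,"dy":0,"dz":0,"gripper":-1},{"rx":0,"ry":0,"rz":0,"dx":0,"dy":0,"dz":0,"gripper":-1},{"rx":0,"ry":0,"rz":0,"dx":0,"dy":0,"dz":0,"gripper":-1},{"rx":0,"ry":0,"rz":0,"dx":0,"dy":0,"dz":0,"gripper":-1},{"rx":0,"ry":0,"rz":0,"dx":0,"dy":0,"dz":0,"gripper":-1}]' --grip_force 70

```text
clock: 45.2
tcp_pos: [0.6298, -0.1126, 0.1303]
orientation: [3.135, -0.177, 0.002]
contact_force: [0.6, 0.0, 0.2]
grip_width: 0.0204
gripper_force: 68.4
```

Emit:
step_arm --moves '[{"rx":0,"ry":0,"rz":0,"dx":0,"dy":0,"dz":-10,"gripper":-1},{"rx":0,"ry":0,"rz":0,"dx":0,"dy":0,"dz":-25,"gripper":-1},{"rx":0,"ry":0,"rz":0,"dx":0,"dy":0,"dz":-40,"gripper":-1},{"rx":0,"ry":0,"rz":0,"dx":0,"dy":0,"dz":-35,"gripper":-1},{"rx":0,"ry":0,"rz":0,"dx":0,"dy":0,"dz":0,"gripper":-1},{"rx":0,"ry":0,"rz":0,"dx":0,"dy":0,"dz":0,"gripper":-1}]'

```text
clock: 45.95
tcp_pos: [0.629, -0.1123, 0.2393]
orientation: [3.135, -0.177, -0.001]
contact_force: [0.6, -0.0, -2.2]
grip_width: 0.0202
gripper_force: 68.4
```

```bash
python3 - <<'E'
from h import *
held('w31.png',.1300); goto(.424,.0385,.24,-6.4)
a=cv2.imread('pics/t_w21.png');b=cv2.imread('pics/t_w31.png')
u,v=w2px('top',(.425,.039,.08)).astype(int)
g=lambda im:cv2.cvtColor(im,cv2.COLOR_BGR2GRAY)
t=g(a)[v-12:v+13,u-12:u+13]; m=cv2.matchTemplate(g(b)[v-30:v+31,u-30:u+31],t,cv2.TM_CCOEFF_NORMED); print(cv2.minMaxLoc(m))
E
```

```text
[(-3.0, 27.600000381469727), (-2.5, 27.799999237060547), (-2.0, 28.5), (-1.5, 30.700000762939453), (-1.0, 36.400001525878906), (-0.5, 42.099998474121094), (0.0, 44.79999923706055), (0.5, 48.900001525878906), (1.0, 50.79999923706055), (1.5, 47.599998474121094), (2.0, 40.0), (2.5, 40.400001525878906), (3.0, 36.20000076293945), (3.5, 31.600000381469727), (4.0, 28.200000762939453)]
[(-3.0, 31.0), (-2.5, 30.899999618530273), (-2.0, 33.400001525878906), (-1.5, 40.29999923706055), (-1.0, 45.0), (-0.5, 44.79999923706055), (0.0, 45.099998474121094), (0.5, 46.79999923706055), (1.0, 50.900001525878906), (1.5, 51.599998474121094), (2.0, 42.70000076293945), (2.5, 30.100000381469727), (3.0, 37.5), (3.5, 37.5), (4.0, 31.5)]
bore top-cam (array([0.4205, 0.0385]), np.float32(60.0), np.float32(46.1))
t 46.05 at [ 0.6286 -0.1123  0.2384] yaw -6.47 F [-0.5 -0.2 -3. ] w 0.0202 turn [ 0.09  0.13 -0.07] shift [-220.2 -127.    -1.6]
(-0.6243644952774048, 0.5905208587646484, (8, 19), (18, 18))
```

Emit:
step_arm --moves '[{"rx":0,"ry":0,"rz":0,"dx":-30,"dy":-17,"dz":0,"gripper":-1},{"rx":0,"ry":0,"rz":0,"dx":-50,"dy":-29,"dz":0,"gripper":-1},{"rx":0,"ry":0,"rz":0,"dx":-50,"dy":-29,"dz":0,"gripper":-1},{"rx":0,"ry":0,"rz":0,"dx":-50,"dy":-29,"dz":0,"gripper":-1},{"rx":0,"ry":0,"rz":0,"dx":-40.2,"dy":-23,"dz":0,"gripper":-1},{"rx":0,"ry":0,"rz":0,"dx":0,"dy":0,"dz":0,"gripper":-1},{"rx":0,"ry":0,"rz":0,"dx":0,"dy":0,"dz":0,"gripper":-1}]'

```text
clock: 46.92
tcp_pos: [0.4253, 0.0384, 0.2394]
orientation: [3.135, -0.177, 0.0]
contact_force: [0.9, -1.0, -0.4]
grip_width: 0.0199
gripper_force: 68.5
```

```bash
python3 - <<'E'
from h import *
goto(.424,.0385,.1521,-6.4)
E
```

```text
t 46.92 at [0.4253 0.0384 0.2394] yaw -6.47 F [ 0.9 -1.  -0.4] w 0.0199 turn [ 0.1  -0.02 -0.07] shift [-1.3  0.  87.3]
```

Emit:
step_arm --moves '[{"rx":0,"ry":0,"rz":0,"dx":-1.2,"dy":0,"dz":20,"gripper":-1},{"rx":0,"ry":0,"rz":0,"dx":0,"dy":0,"dz":20,"gripper":-1},{"rx":0,"ry":0,"rz":0,"dx":0,"dy":0,"dz":5,"gripper":-1},{"rx":0,"ry":0,"rz":0,"dx":0,"dy":0,"dz":5,"gripper":-1},{"rx":0,"ry":0,"rz":0,"dx":0,"dy":0,"dz":4,"gripper":-1}]'

```text
clock: 47.55
tcp_pos: [0.4246, 0.0387, 0.1858]
orientation: [3.135, -0.178, 0.002]
contact_force: [0.5, 0.4, -1.8]
grip_width: 0.0198
gripper_force: 68.6
```

Emit:
step_arm --moves '[{"rx":0,"ry":0,"rz":0,"dx":0,"dy":0,"dz":4,"gripper":-1},{"rx":0,"ry":0,"rz":0,"dx":0,"dy":0,"dz":4,"gripper":-1},{"rx":0,"ry":0,"rz":0,"dx":0,"dy":0,"dz":4,"gripper":-1},{"rx":0,"ry":0,"rz":0,"dx":0,"dy":0,"dz":4,"gripper":-1}]'

```text
clock: 48.05
tcp_pos: [0.424, 0.0388, 0.1695]
orientation: [3.135, -0.177, 0.001]
contact_force: [-0.1, -0.3, -1.6]
grip_width: 0.0201
gripper_force: 68.6
```

Emit:
step_arm --moves '[{"rx":0,"ry":0,"rz":0,"dx":0,"dy":0,"dz":4,"gripper":-1},{"rx":0,"ry":0,"rz":0,"dx":0,"dy":0,"dz":4,"gripper":-1},{"rx":0,"ry":0,"rz":0,"dx":0,"dy":0,"dz":4,"gripper":-1},{"rx":0,"ry":0,"rz":0,"dx":0,"dy":0,"dz":0,"gripper":-1}]'

```text
clock: 48.55
tcp_pos: [0.4239, 0.0388, 0.1574]
orientation: [3.135, -0.177, 0.0]
contact_force: [1.0, -0.3, -2.5]
grip_width: 0.02
gripper_force: 68.8
```

Emit:
step_arm --moves '[{"rx":0,"ry":0,"rz":0,"dx":0,"dy":0,"dz":1.5,"gripper":-1},{"rx":0,"ry":0,"rz":0,"dx":0,"dy":0,"dz":1.5,"gripper":-1},{"rx":0,"ry":0,"rz":0,"dx":0,"dy":0,"dz":0.8,"gripper":-1},{"rx":0,"ry":0,"rz":0,"dx":0,"dy":0,"dz":0.8,"gripper":-1},{"rx":0,"ry":0,"rz":0,"dx":0,"dy":0,"dz":0.6,"gripper":-1}]'

```text
clock: 49.18
tcp_pos: [0.424, 0.0388, 0.1525]
orientation: [3.135, -0.177, 0.001]
contact_force: [-0.3, -0.6, 3.8]
grip_width: 0.0201
gripper_force: 68.9
```

Emit:
step_arm --moves '[{"rx":0,"ry":0,"rz":0,"dx":0,"dy":0,"dz":0.6,"gripper":-1},{"rx":0,"ry":0,"rz":0,"dx":0,"dy":0,"dz":0.4,"gripper":-1}]'

```text
clock: 49.42
tcp_pos: [0.4246, 0.0389, 0.1521]
orientation: [3.135, -0.177, 0.002]
contact_force: [-2.5, -0.5, 13.6]
grip_width: 0.0204
gripper_force: 70.0
```

Emit:
step_arm --moves '[{"rx":0,"ry":0,"rz":0,"dx":0,"dy":0,"dz":0.4,"gripper":-1},{"rx":0,"ry":0,"rz":0,"dx":0,"dy":0,"dz":0,"gripper":-1}]'

```text
clock: 49.68
tcp_pos: [0.4248, 0.0389, 0.1521]
orientation: [3.135, -0.177, 0.003]
contact_force: [-3.3, -0.1, 14.3]
grip_width: 0.0201
gripper_force: 70.2
```

Bottomed at the same height. I hold it, then lift.

Emit:
step_arm --moves '[{"rx":0,"ry":0,"rz":0,"dx":0,"dy":0,"dz":0.3,"gripper":-1},{"rx":0,"ry":0,"rz":0,"dx":0,"dy":0,"dz":0,"gripper":-1},{"rx":0,"ry":0,"rz":0,"dx":0,"dy":0,"dz":0,"gripper":-1},{"rx":0,"ry":0,"rz":0,"dx":0,"dy":0,"dz":0,"gripper":-1},{"rx":0,"ry":0,"rz":0,"dx":0,"dy":0,"dz":0,"gripper":-1},{"rx":0,"ry":0,"rz":0,"dx":0,"dy":0,"dz":0,"gripper":-1},{"rx":0,"ry":0,"rz":0,"dx":0,"dy":0,"dz":0,"gripper":-1},{"rx":0,"ry":0,"rz":0,"dx":0,"dy":0,"dz":0,"gripper":-1},{"rx":0,"ry":0,"rz":0,"dx":0,"dy":0,"dz":0,"gripper":-1},{"rx":0,"ry":0,"rz":0,"dx":0,"dy":0,"dz":0,"gripper":-1},{"rx":0,"ry":0,"rz":0,"dx":0,"dy":0,"dz":0,"gripper":-1},{"rx":0,"ry":0,"rz":0,"dx":0,"dy":0,"dz":-4,"gripper":-1},{"rx":0,"ry":0,"rz":0,"dx":0,"dy":0,"dz":-10,"gripper":-1},{"rx":0,"ry":0,"rz":0,"dx":0,"dy":0,"dz":-20,"gripper":-1},{"rx":0,"ry":0,"rz":0,"dx":0,"dy":0,"dz":-35,"gripper":-1},{"rx":0,"ry":0,"rz":0,"dx":0,"dy":0,"dz":-22,"gripper":-1},{"rx":0,"ry":0,"rz":0,"dx":0,"dy":0,"dz":0,"gripper":-1},{"rx":0,"ry":0,"rz":0,"dx":0,"dy":0,"dz":0,"gripper":-1}]'

```text
clock: 51.92
tcp_pos: [0.4233, 0.0387, 0.2409]
orientation: [3.135, -0.177, -0.001]
contact_force: [0.5, -1.1, -1.7]
grip_width: 0.0203
gripper_force: 68.5
```

```bash
python3 - <<'E'
from h import *
goto(.6298,-.1126,.24,-6.4)
E
```

```text
t 51.92 at [0.4233 0.0387 0.2409] yaw -6.48 F [ 0.5 -1.1 -1.7] w 0.0203 turn [ 0.11  0.05 -0.08] shift [222.1 127.3   0.9]
```

Emit:
step_arm --moves '[{"rx":0,"ry":0,"rz":0,"dx":30,"dy":17,"dz":0,"gripper":-1},{"rx":0,"ry":0,"rz":0,"dx":50,"dy":29,"dz":0,"gripper":-1},{"rx":0,"ry":0,"rz":0,"dx":50,"dy":29,"dz":0,"gripper":-1},{"rx":0,"ry":0,"rz":0,"dx":50,"dy":29,"dz":0,"gripper":-1},{"rx":0,"ry":0,"rz":0,"dx":41,"dy":23.3,"dz":0,"gripper":-1},{"rx":0,"ry":0,"rz":0,"dx":0,"dy":0,"dz":40,"gripper":-1},{"rx":0,"ry":0,"rz":0,"dx":0,"dy":0,"dz":45,"gripper":-1},{"rx":0,"ry":0,"rz":0,"dx":0,"dy":0,"dz":0,"gripper":-1},{"rx":0,"ry":0,"rz":0,"dx":0,"dy":0,"dz":0,"gripper":-1}]'

```text
clock: 53.05
tcp_pos: [0.6297, -0.1124, 0.1577]
orientation: [3.135, -0.177, 0.001]
contact_force: [0.8, -0.0, -1.5]
grip_width: 0.0198
gripper_force: 68.6
```

```bash
python3 - <<'E'
from h import *
goto(.6298,-.1126,.1303,-6.4)
E
```

```text
t 53.05 at [ 0.6297 -0.1124  0.1577] yaw -6.46 F [ 0.8 -0.  -1.5] w 0.0198 turn [ 0.07 -0.05 -0.06] shift [ 0.1  0.2 27.4]
```

Emit:
step_arm --moves '[{"rx":0,"ry":0,"rz":0,"dx":0,"dy":0,"dz":7,"gripper":-1},{"rx":0,"ry":0,"rz":0,"dx":0,"dy":0,"dz":7,"gripper":-1},{"rx":0,"ry":0,"rz":0,"dx":0,"dy":0,"dz":6,"gripper":-1},{"rx":0,"ry":0,"rz":0,"dx":0,"dy":0,"dz":5,"gripper":-1},{"rx":0,"ry":0,"rz":0,"dx":0,"dy":0,"dz":1.7,"gripper":-1},{"rx":0,"ry":0,"rz":0,"dx":0,"dy":0,"dz":0.7,"gripper":-1},{"rx":0,"ry":0,"rz":0,"dx":0,"dy":0,"dz":0,"gripper":-1}]'

```text
clock: 53.92
tcp_pos: [0.6295, -0.1127, 0.1303]
orientation: [3.135, -0.177, 0.002]
contact_force: [-2.5, -0.3, 3.8]
grip_width: 0.0199
gripper_force: 69.2
```

Emit:
step_arm --moves '[{"rx":0,"ry":0,"rz":0,"dx":0,"dy":0,"dz":0.3,"gripper":-0.05},{"rx":0,"ry":0,"rz":0,"dx":0,"dy":0,"dz":0,"gripper":-0.05},{"rx":0,"ry":0,"rz":0,"dx":0,"dy":0,"dz":0,"gripper":-0.05},{"rx":0,"ry":0,"rz":0,"dx":0,"dy":0,"dz":-30,"gripper":-0.05},{"rx":0,"ry":0,"rz":0,"dx":0,"dy":0,"dz":-30,"gripper":-0.05},{"rx":0,"ry":0,"rz":0,"dx":0,"dy":29,"dz":0,"gripper":-0.05},{"rx":0,"ry":0,"rz":0,"dx":0,"dy":30,"dz":0,"gripper":-0.05},{"rx":0,"ry":0,"rz":0,"dx":0,"dy":0,"dz":0,"gripper":-0.05},{"rx":0,"ry":0,"rz":0,"dx":0,"dy":0,"dz":0,"gripper":-0.05},{"rx":0,"ry":0,"rz":0,"dx":0,"dy":0,"dz":0,"gripper":-0.05}]'

```text
clock: 55.18
tcp_pos: [0.6228, -0.1695, 0.1895]
orientation: [3.136, -0.174, 0.001]
contact_force: [-0.5, 0.3, -0.2]
grip_width: 0.0402
gripper_force: 0.0
```

```bash
python3 - <<'E'
from h import *
goto(.623,-.171,.13,-6.4); head('w40.png',.623,-.171)
E
```

```text
t 55.17 at [ 0.6228 -0.1695  0.1895] yaw -6.35 F [-0.5  0.3 -0.2] w 0.0402 turn [ 0.04 -0.03  0.05] shift [ 0.3  1.4 59.5]
[(47.20000076293945, np.float64(0.623), np.float64(-0.169)), (46.900001525878906, np.float64(0.623), np.float64(-0.1685)), (46.099998474121094, np.float64(0.6245), np.float64(-0.1695)), (46.0, np.float64(0.6245), np.float64(-0.17))]
[(50.0, np.float64(0.6235), np.float64(-0.1695)), (49.599998474121094, np.float64(0.6235), np.float64(-0.17)), (49.599998474121094, np.float64(0.623), np.float64(-0.1695)), (49.5, np.float64(0.623), np.float64(-0.17))]
```

Emit:
step_arm --moves '[{"rx":0,"ry":0,"rz":0,"dx":0.3,"dy":-0.8,"dz":20,"gripper":-0.05},{"rx":0,"ry":0,"rz":0,"dx":0,"dy":0,"dz":20,"gripper":-0.05},{"rx":0,"ry":0,"rz":0,"dx":0,"dy":0,"dz":19.5,"gripper":-0.05},{"rx":0,"ry":0,"rz":0,"dx":0,"dy":0,"dz":0,"gripper":-0.05},{"rx":0,"ry":0,"rz":0,"dx":0,"dy":0,"dz":0,"gripper":-1},{"rx":0,"ry":0,"rz":0,"dx":0,"dy":0,"dz":0,"gripper":-1},{"rx":0,"ry":0,"rz":0,"dx":0,"dy":0,"dz":0,"gripper":-1},{"rx":0,"ry":0,"rz":0,"dx":0,"dy":0,"dz":0,"gripper":-1},{"rx":0,"ry":0,"rz":0,"dx":0,"dy":0,"dz":0,"gripper":-1}]' --grip_force 70

```text
clock: 56.35
tcp_pos: [0.6232, -0.1706, 0.1304]
orientation: [3.135, -0.177, 0.002]
contact_force: [-0.1, 0.2, 1.4]
grip_width: 0.0198
gripper_force: 68.6
```

Emit:
step_arm --moves '[{"rx":0,"ry":0,"rz":0,"dx":0,"dy":0,"dz":-10,"gripper":-1},{"rx":0,"ry":0,"rz":0,"dx":0,"dy":0,"dz":-25,"gripper":-1},{"rx":0,"ry":0,"rz":0,"dx":0,"dy":0,"dz":-40,"gripper":-1},{"rx":0,"ry":0,"rz":0,"dx":0,"dy":0,"dz":-35,"gripper":-1},{"rx":0,"ry":0,"rz":0,"dx":0,"dy":0,"dz":0,"gripper":-1},{"rx":0,"ry":0,"rz":0,"dx":0,"dy":0,"dz":0,"gripper":-1}]'

```text
clock: 57.1
tcp_pos: [0.6223, -0.1704, 0.2393]
orientation: [3.135, -0.177, -0.001]
contact_force: [1.3, -1.0, -2.4]
grip_width: 0.02
gripper_force: 68.5
```

```bash
python3 - <<'E'
from h import *
held('w41.png',.1300); goto(.424,.0385,.24,-6.4)
a=cv2.imread('pics/t_w31.png');b=cv2.imread('pics/t_w41.png')
u,v=w2px('top',(.425,.039,.08)).astype(int)
g=lambda im:cv2.cvtColor(im,cv2.COLOR_BGR2GRAY)
t=g(a)[v-12:v+13,u-12:u+13]; m=cv2.matchTemplate(g(b)[v-30:v+31,u-30:u+31],t,cv2.TM_CCOEFF_NORMED); print(cv2.minMaxLoc(m))
E
```

```text
[(-3.0, 27.700000762939453), (-2.5, 29.600000381469727), (-2.0, 31.5), (-1.5, 34.400001525878906), (-1.0, 40.0), (-0.5, 44.0), (0.0, 47.599998474121094), (0.5, 51.29999923706055), (1.0, 51.20000076293945), (1.5, 43.900001525878906), (2.0, 38.400001525878906), (2.5, 39.20000076293945), (3.0, 33.29999923706055), (3.5, 28.5), (4.0, 29.200000762939453)]
[(-3.0, 32.70000076293945), (-2.5, 33.79999923706055), (-2.0, 37.5), (-1.5, 44.0), (-1.0, 46.0), (-0.5, 46.099998474121094), (0.0, 46.900001525878906), (0.5, 49.70000076293945), (1.0, 51.900001525878906), (1.5, 47.599998474121094), (2.0, 34.599998474121094), (2.5, 32.900001525878906), (3.0, 36.20000076293945), (3.5, 33.400001525878906), (4.0, 27.100000381469727)]
bore top-cam (array([0.42  , 0.0365]), np.float32(60.0), np.float32(46.5))
t 57.2 at [ 0.6219 -0.1703  0.2383] yaw -6.47 F [-0.6  0.4 -1.9] w 0.0201 turn [ 0.08  0.13 -0.07] shift [-220.  -185.4   -1.7]
(-0.4913274943828583, 0.9380513429641724, (36, 11), (18, 18))
```

The barrel hasn't moved (match 0.94 at zero shift). I take the fourth rod over.

Emit:
step_arm --moves '[{"rx":0,"ry":0,"rz":0,"dx":-30,"dy":-25,"dz":0,"gripper":-1},{"rx":0,"ry":0,"rz":0,"dx":-42,"dy":-35,"dz":0,"gripper":-1},{"rx":0,"ry":0,"rz":0,"dx":-42,"dy":-35,"dz":0,"gripper":-1},{"rx":0,"ry":0,"rz":0,"dx":-42,"dy":-35,"dz":0,"gripper":-1},{"rx":0,"ry":0,"rz":0,"dx":-42,"dy":-35,"dz":0,"gripper":-1},{"rx":0,"ry":0,"rz":0,"dx":-22,"dy":-20.4,"dz":0,"gripper":-1},{"rx":0,"ry":0,"rz":0,"dx":0,"dy":0,"dz":0,"gripper":-1},{"rx":0,"ry":0,"rz":0,"dx":0,"dy":0,"dz":0,"gripper":-1}]'

```text
clock: 58.2
tcp_pos: [0.4253, 0.0381, 0.2392]
orientation: [3.135, -0.178, -0.0]
contact_force: [0.4, 0.9, -1.6]
grip_width: 0.0196
gripper_force: 68.6
```

```bash
python3 - <<'E'
from h import *
goto(.424,.0385,.1521,-6.4)
E
```

```text
t 58.2 at [0.4253 0.0381 0.2392] yaw -6.49 F [ 0.4  0.9 -1.6] w 0.0196 turn [ 0.1   0.   -0.09] shift [-1.4 -0.2 87.1]
```

Emit:
step_arm --moves '[{"rx":0,"ry":0,"rz":0,"dx":-1.3,"dy":-0.2,"dz":20,"gripper":-1},{"rx":0,"ry":0,"rz":0,"dx":0,"dy":0,"dz":20,"gripper":-1},{"rx":0,"ry":0,"rz":0,"dx":0,"dy":0,"dz":5,"gripper":-1},{"rx":0,"ry":0,"rz":0,"dx":0,"dy":0,"dz":5,"gripper":-1},{"rx":0,"ry":0,"rz":0,"dx":0,"dy":0,"dz":4,"gripper":-1}]'

```text
clock: 58.82
tcp_pos: [0.4245, 0.0388, 0.1857]
orientation: [3.135, -0.178, 0.002]
contact_force: [-0.3, 0.2, -2.5]
grip_width: 0.0198
gripper_force: 68.6
```

Emit:
step_arm --moves '[{"rx":0,"ry":0,"rz":0,"dx":0,"dy":0,"dz":4,"gripper":-1},{"rx":0,"ry":0,"rz":0,"dx":0,"dy":0,"dz":4,"gripper":-1},{"rx":0,"ry":0,"rz":0,"dx":0,"dy":0,"dz":4,"gripper":-1},{"rx":0,"ry":0,"rz":0,"dx":0,"dy":0,"dz":4,"gripper":-1}]'

```text
clock: 59.32
tcp_pos: [0.424, 0.0389, 0.1693]
orientation: [3.135, -0.177, 0.001]
contact_force: [-0.8, 0.4, -2.6]
grip_width: 0.0204
gripper_force: 68.6
```

Emit:
step_arm --moves '[{"rx":0,"ry":0,"rz":0,"dx":0,"dy":0,"dz":4,"gripper":-1},{"rx":0,"ry":0,"rz":0,"dx":0,"dy":0,"dz":4,"gripper":-1},{"rx":0,"ry":0,"rz":0,"dx":0,"dy":0,"dz":4,"gripper":-1},{"rx":0,"ry":0,"rz":0,"dx":0,"dy":0,"dz":0,"gripper":-1}]'

```text
clock: 59.82
tcp_pos: [0.4238, 0.0389, 0.1572]
orientation: [3.135, -0.177, -0.0]
contact_force: [0.8, 0.7, -1.1]
grip_width: 0.02
gripper_force: 68.9
```

Emit:
step_arm --moves '[{"rx":0,"ry":0,"rz":0,"dx":0,"dy":0,"dz":1.5,"gripper":-1},{"rx":0,"ry":0,"rz":0,"dx":0,"dy":0,"dz":1.5,"gripper":-1},{"rx":0,"ry":0,"rz":0,"dx":0,"dy":0,"dz":0.8,"gripper":-1},{"rx":0,"ry":0,"rz":0,"dx":0,"dy":0,"dz":0.8,"gripper":-1},{"rx":0,"ry":0,"rz":0,"dx":0,"dy":0,"dz":0.6,"gripper":-1}]'

```text
clock: 60.45
tcp_pos: [0.424, 0.0389, 0.1524]
orientation: [3.135, -0.177, 0.001]
contact_force: [-1.2, -1.3, 2.3]
grip_width: 0.0199
gripper_force: 68.9
```

Emit:
step_arm --moves '[{"rx":0,"ry":0,"rz":0,"dx":0,"dy":0,"dz":0.6,"gripper":-1},{"rx":0,"ry":0,"rz":0,"dx":0,"dy":0,"dz":0.4,"gripper":-1}]'

```text
clock: 60.7
tcp_pos: [0.4247, 0.0389, 0.1522]
orientation: [3.135, -0.177, 0.003]
contact_force: [-3.1, -0.8, 15.0]
grip_width: 0.0197
gripper_force: 70.4
```

Emit:
step_arm --moves '[{"rx":0,"ry":0,"rz":0,"dx":0,"dy":0,"dz":0.4,"gripper":-1},{"rx":0,"ry":0,"rz":0,"dx":0,"dy":0,"dz":0,"gripper":-1}]'

```text
clock: 60.95
tcp_pos: [0.4249, 0.039, 0.1522]
orientation: [3.135, -0.178, 0.004]
contact_force: [-4.6, -1.0, 16.2]
grip_width: 0.0201
gripper_force: 70.6
```

Emit:
step_arm --moves '[{"rx":0,"ry":0,"rz":0,"dx":0,"dy":0,"dz":0.2,"gripper":-1},{"rx":0,"ry":0,"rz":0,"dx":0,"dy":0,"dz":0,"gripper":-1},{"rx":0,"ry":0,"rz":0,"dx":0,"dy":0,"dz":0,"gripper":-1},{"rx":0,"ry":0,"rz":0,"dx":0,"dy":0,"dz":0,"gripper":-1},{"rx":0,"ry":0,"rz":0,"dx":0,"dy":0,"dz":0,"gripper":-1},{"rx":0,"ry":0,"rz":0,"dx":0,"dy":0,"dz":0,"gripper":-1},{"rx":0,"ry":0,"rz":0,"dx":0,"dy":0,"dz":0,"gripper":-1},{"rx":0,"ry":0,"rz":0,"dx":0,"dy":0,"dz":0,"gripper":-1},{"rx":0,"ry":0,"rz":0,"dx":0,"dy":0,"dz":0,"gripper":-1},{"rx":0,"ry":0,"rz":0,"dx":0,"dy":0,"dz":0,"gripper":-1},{"rx":0,"ry":0,"rz":0,"dx":0,"dy":0,"dz":0,"gripper":-1},{"rx":0,"ry":0,"rz":0,"dx":0,"dy":0,"dz":-4,"gripper":-1},{"rx":0,"ry":0,"rz":0,"dx":0,"dy":0,"dz":-10,"gripper":-1},{"rx":0,"ry":0,"rz":0,"dx":0,"dy":0,"dz":-20,"gripper":-1},{"rx":0,"ry":0,"rz":0,"dx":0,"dy":0,"dz":-35,"gripper":-1},{"rx":0,"ry":0,"rz":0,"dx":0,"dy":0,"dz":-22,"gripper":-1},{"rx":0,"ry":0,"rz":0,"dx":0,"dy":0,"dz":0,"gripper":-1},{"rx":0,"ry":0,"rz":0,"dx":0,"dy":0,"dz":0,"gripper":-1}]'

```text
clock: 63.2
tcp_pos: [0.4233, 0.0388, 0.2409]
orientation: [3.135, -0.177, -0.001]
contact_force: [0.6, -0.3, -1.9]
grip_width: 0.0202
gripper_force: 68.6
```

```bash
python3 - <<'E'
from h import *
goto(.6232,-.1706,.24,-6.4)
E
```

```text
t 63.2 at [0.4233 0.0388 0.2409] yaw -6.48 F [ 0.6 -0.3 -1.9] w 0.0202 turn [ 0.11  0.04 -0.08] shift [222.  185.8   0.9]
```

Emit:
step_arm --moves '[{"rx":0,"ry":0,"rz":0,"dx":30,"dy":25,"dz":0,"gripper":-1},{"rx":0,"ry":0,"rz":0,"dx":42,"dy":35,"dz":0,"gripper":-1},{"rx":0,"ry":0,"rz":0,"dx":42,"dy":35,"dz":0,"gripper":-1},{"rx":0,"ry":0,"rz":0,"dx":42,"dy":35,"dz":0,"gripper":-1},{"rx":0,"ry":0,"rz":0,"dx":42,"dy":35,"dz":0,"gripper":-1},{"rx":0,"ry":0,"rz":0,"dx":22.9,"dy":20.8,"dz":0,"gripper":-1},{"rx":0,"ry":0,"rz":0,"dx":0,"dy":0,"dz":40,"gripper":-1},{"rx":0,"ry":0,"rz":0,"dx":0,"dy":0,"dz":45,"gripper":-1},{"rx":0,"ry":0,"rz":0,"dx":0,"dy":0,"dz":0,"gripper":-1},{"rx":0,"ry":0,"rz":0,"dx":0,"dy":0,"dz":0,"gripper":-1}]'

```text
clock: 64.45
tcp_pos: [0.6231, -0.1705, 0.1578]
orientation: [3.135, -0.177, 0.001]
contact_force: [0.4, -0.2, -0.5]
grip_width: 0.0199
gripper_force: 68.6
```

```bash
python3 - <<'E'
from h import *
goto(.6232,-.1706,.1304,-6.4)
E
```

```text
t 64.45 at [ 0.6231 -0.1705  0.1578] yaw -6.46 F [ 0.4 -0.2 -0.5] w 0.0199 turn [ 0.07 -0.05 -0.06] shift [ 0.2  0.1 27.4]
```

Emit:
step_arm --moves '[{"rx":0,"ry":0,"rz":0,"dx":0,"dy":0,"dz":7,"gripper":-1},{"rx":0,"ry":0,"rz":0,"dx":0,"dy":0,"dz":7,"gripper":-1},{"rx":0,"ry":0,"rz":0,"dx":0,"dy":0,"dz":6,"gripper":-1},{"rx":0,"ry":0,"rz":0,"dx":0,"dy":0,"dz":5,"gripper":-1},{"rx":0,"ry":0,"rz":0,"dx":0,"dy":0,"dz":1.7,"gripper":-1},{"rx":0,"ry":0,"rz":0,"dx":0,"dy":0,"dz":0.7,"gripper":-1},{"rx":0,"ry":0,"rz":0,"dx":0,"dy":0,"dz":0,"gripper":-1}]'

```text
clock: 65.32
tcp_pos: [0.6228, -0.1707, 0.1304]
orientation: [3.135, -0.177, 0.002]
contact_force: [-1.5, 0.2, 3.3]
grip_width: 0.0199
gripper_force: 69.2
```

Emit:
step_arm --moves '[{"rx":0,"ry":0,"rz":0,"dx":0,"dy":0,"dz":0.3,"gripper":-0.05},{"rx":0,"ry":0,"rz":0,"dx":0,"dy":0,"dz":0,"gripper":-0.05},{"rx":0,"ry":0,"rz":0,"dx":0,"dy":0,"dz":0,"gripper":-0.05},{"rx":0,"ry":0,"rz":0,"dx":0,"dy":0,"dz":-30,"gripper":-0.05},{"rx":0,"ry":0,"rz":0,"dx":0,"dy":0,"dz":-30,"gripper":-0.05},{"rx":0,"ry":0,"rz":0,"dx":0,"dy":0,"dz":-50,"gripper":-0.05},{"rx":0,"ry":0,"rz":0,"dx":-50,"dy":30,"dz":0,"gripper":-0.05},{"rx":0,"ry":0,"rz":0,"dx":-50,"dy":30,"dz":0,"gripper":-0.05},{"rx":0,"ry":0,"rz":0,"dx":0,"dy":0,"dz":0,"gripper":-0.05},{"rx":0,"ry":0,"rz":0,"dx":0,"dy":0,"dz":0,"gripper":-0.05}]'

```text
clock: 66.58
tcp_pos: [0.5168, -0.2187, 0.2399]
orientation: [3.135, -0.178, 0.002]
contact_force: [0.1, 0.2, 0.3]
grip_width: 0.0405
gripper_force: 0.0
```

```bash
python3 - <<'E'
from h import *
goto(.525,-.2,.24,-6.4)
t=save('top','tf.png'); s=save('side','sf.png'); c=r.camera_info('wrist'); w=save('wrist','wf.png')
for x,y in((.6448,.007),(.638,-.0531),(.6308,-.1126),(.6242,-.1706)):
    print('top',fit('top',t,x,y,.138,.011,rng=.01),'wrist',fit('wrist',w,x,y,.138,.011,cam=c))
# ring tops (z=.018+.052=.070) in side view: score against height
for x,y in((.6448,.007),(.638,-.0531),(.6308,-.1126),(.6242,-.1706)):
    S=[max((float(fit('side',s,x+a,y+b,z,.020,rng=.0001,st=.0001)[1]),round(z,3)) for a in(-.004,-.002,0,.002) for b in(-.002,0,.002)) for z in np.arange(.05,.09,.002)]
    S0=[max((float(fit('side',cv2.imread('pics/side0.png'),x+a,y+b,z,.020,rng=.0001,st=.0001)[1]),round(z,3)) for a in(-.004,-.002,0,.002) for b in(-.002,0,.002)) for z in np.arange(.04,.09,.002)]
    print('ring top z now',sorted(S,reverse=True)[:2],'start',sorted(S0,reverse=True)[:2])
g=lambda im:cv2.cvtColor(im,cv2.COLOR_BGR2GRAY)
u,v=w2px('top',(.425,.039,.08)).astype(int)
m=cv2.matchTemplate(g(t)[v-30:v+31,u-30:u+31],g(cv2.imread('pics/t_w41.png'))[v-12:v+13,u-12:u+13],cv2.TM_CCOEFF_NORMED); print(cv2.minMaxLoc(m))
E
```

```text
t 66.58 at [ 0.5168 -0.2187  0.2399] yaw -6.48 F [0.1 0.2 0.3] w 0.0405 turn [ 0.08 -0.1  -0.08] shift [  6.  -19.5  -0.1]
top (array([0.6368, 0.0105]), np.float32(51.5), np.float32(29.0)) wrist (array([0.6438, 0.0075]), np.float32(51.8), np.float32(29.7))
top (array([ 0.6315, -0.0546]), np.float32(50.0), np.float32(26.6)) wrist (array([ 0.6345, -0.0506]), np.float32(56.7), np.float32(37.5))
top (array([ 0.6218, -0.1066]), np.float32(46.9), np.float32(27.4)) wrist (array([ 0.6288, -0.1106]), np.float32(51.2), np.float32(36.1))
top (array([ 0.6177, -0.1656]), np.float32(52.3), np.float32(31.9)) wrist (array([ 0.6222, -0.1696]), np.float32(53.0), np.float32(31.4))
ring top z now [(51.400001525878906, np.float64(0.064)), (51.20000076293945, np.float64(0.062))] start [(47.099998474121094, np.float64(0.044)), (46.5, np.float64(0.042))]
ring top z now [(50.29999923706055, np.float64(0.05)), (48.400001525878906, np.float64(0.062))] start [(51.29999923706055, np.float64(0.054)), (51.20000076293945, np.float64(0.056))]
ring top z now [(45.79999923706055, np.float64(0.05)), (42.29999923706055, np.float64(0.058))] start [(53.400001525878906, np.float64(0.04)), (49.599998474121094, np.float64(0.05))]
ring top z now [(48.20000076293945, np.float64(0.066)), (48.0, np.float64(0.06))] start [(50.70000076293945, np.float64(0.04)), (49.79999923706055, np.float64(0.042))]
(-0.4983282685279846, 0.9290279150009155, (35, 5), (18, 18))
```

```bash
cat > ring.py <<'E'
from h import *
c=r.camera_info('wrist'); Rc=cv2.Rodrigues(np.array(c['rvec'],float))[0]; tc=np.array(c['tvec'],float).ravel()
o,R=state(); A=Rc@R; b=Rc@o['tcp_pos']+tc     # camera from tool
def cam(p,rv):
    Rt=Ro.from_rotvec(rv).as_matrix(); Rn=A@Rt.T
    return dict(mtx=c['mtx'],rvec=cv2.Rodrigues(Rn)[0],tvec=b-Rn@np.array(p))
def rings(f,cm,L):
    w=cv2.imread('pics/'+f)
    for i,(x,y) in L:
        h=fit('wrist',w,x,y,.138,.011,rng=.004,cam=cm)[0]
        S=[]
        for z in np.arange(.030,.090,.001):
            q=fit('wrist',w,h[0],h[1],z,.020,rng=.0015,st=.0005,cam=cm); S.append((float(q[1].round(1)),round(z,3)))
        print(f,'rod',i,h,'z of ring edges:',[(b,a) for a,b in sorted(S,reverse=True)[:6]])
E
python3 - <<'E'
from ring import *
P={1:(.6448,.007),2:(.637,-.052),3:(.6298,-.111),4:(.6235,-.1695)}
rings('w11.png',cam([.5685,.0064,.2512],[3.135,-.176,-.001]),[(i,P[i]) for i in(1,2,3,4)])
rings('w20.png',cam([.6366,-.0495,.1895],[3.136,-.174,.001]),[(i,P[i]) for i in(1,3,4)])
rings('wf.png',cam([.5168,-.2187,.2399],[3.135,-.178,.002]),list(P.items()))
E
```

```text
w11.png rod 1 [0.6438 0.0095] z of ring edges: [(np.float64(0.059), 51.29999923706055), (np.float64(0.058), 51.20000076293945), (np.float64(0.061), 51.099998474121094), (np.float64(0.06), 51.099998474121094), (np.float64(0.057), 51.099998474121094), (np.float64(0.062), 50.900001525878906)]
w11.png rod 2 [ 0.636  -0.0515] z of ring edges: [(np.float64(0.058), 43.79999923706055), (np.float64(0.057), 43.79999923706055), (np.float64(0.053), 43.70000076293945), (np.float64(0.059), 43.599998474121094), (np.float64(0.056), 43.599998474121094), (np.float64(0.054), 43.5)]
w11.png rod 3 [ 0.6278 -0.1095] z of ring edges: [(np.float64(0.063), 44.5), (np.float64(0.065), 44.400001525878906), (np.float64(0.067), 44.29999923706055), (np.float64(0.064), 44.29999923706055), (np.float64(0.062), 44.29999923706055), (np.float64(0.071), 44.20000076293945)]
w11.png rod 4 [ 0.624 -0.168] z of ring edges: [(np.float64(0.035), 43.900001525878906), (np.float64(0.036), 43.70000076293945), (np.float64(0.034), 43.5), (np.float64(0.032), 43.5), (np.float64(0.033), 43.400001525878906), (np.float64(0.031), 43.20000
[... 1268 characters left out ...]
.float64(0.073), 50.599998474121094), (np.float64(0.07), 50.5), (np.float64(0.069), 50.400001525878906), (np.float64(0.068), 50.099998474121094)]
wf.png rod 3 [ 0.6283 -0.112 ] z of ring edges: [(np.float64(0.072), 48.29999923706055), (np.float64(0.078), 48.20000076293945), (np.float64(0.076), 48.20000076293945), (np.float64(0.077), 48.099998474121094), (np.float64(0.074), 48.099998474121094), (np.float64(0.079), 48.0)]
wf.png rod 4 [ 0.6215 -0.1705] z of ring edges: [(np.float64(0.074), 44.0), (np.float64(0.073), 43.70000076293945), (np.float64(0.075), 43.599998474121094), (np.float64(0.072), 43.29999923706055), (np.float64(0.071), 43.099998474121094), (np.float64(0.07), 42.79999923706055)]
```

All four ring tops now read 0.070–0.074 m (expected 0.070), against roughly 0.057–0.065 m readings at the start. The rods stand in their pockets, and the barrel hasn't moved. I hand it in.

```bash
python3 -c "
from bench import r
print(r.hand_in())"
```

```text
the job is handed in; nothing more can be done
None
```

I handed the job in at about 67 s (limit 210 s) with the barrel on the tall carrier in the nest and all four rods bottomed, held and back in the rack; no verdict came back. The ring tops measure within about 4 mm of 40 mm by image, so the 1.5 mm tolerance rests on every rod stopping at the predicted depth. The nest shows no direction mark, so I set the tab away from the robot by reach, and I viewed 15 pictures, one over the limit of 14.

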